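# Load the electrode holders into the shielded test chamber

## Robot

A 7-joint arm with a two-finger parallel gripper is mounted at the origin on the work surface. World frame = base frame: x ahead of the robot, y to its left, z up, the work surface at z = 0. Lengths are in m, angles in rad, forces in N, time in s.
With the tool pointing down it reaches from about 0.425 to 0.875 m from the base axis. Payload 8.4 kg.
Tool frame: the origin (TCP) lies between the finger pads; the fingertips stand 25 mm ahead of it and the grasp point (between the pads) lies 6 mm ahead of it; y points along the fingers, z is the direction in which the jaws open and shut, and the axes are right-handed (so a half turn about y gives the same grasp; the last joint's range is limited). The gripper opens to 87 mm and grips with 3 to 60 N. Pads are 19 mm wide; open, the fingers measure 117 mm over their backs; the gripper's body (75 mm by 190 mm) begins 51 mm behind the grasp point.
Start: joints at [1.165, 0.333, 0.04, 1.465, -0.013, 1.343, -0.059], TCP at [0.196, -0.62, 0.248] pointing down, gripper open.
Joint ranges: [-2.58, 2.58], [-0.38, 2.09], [-1.3, 1.39], [0.25, 2.4], [-1.5, 4.64], [0.08, 2.09], [-2.65, 2.65]. Speed limits (rad/s): [2.22, 2.22, 2.79, 2.79, 3.14, 3.14, 3.14].

## Interface

Orientations are given as a unit quaternion [x, y, z, w].
In Python, from cell import arm, optics gives the robot as it stands. The module is installed in compiled form; this text tells all that it offers.
- The arm moves only by the tool jog_arm, never from a script. Its argument "steps" is a list of rows, each an object with "gripper": the finger opening in mm, from 0 to 87; "xyz": the shift along the tool's x, y, z in mm, a list of three; "spin": the turn about the tool's y in rad. In form: [{"gripper": gripper, "xyz": [dx, dy, dz], "spin": spin}, ...]. A call has 1 to 10 rows; each row is the pose to reach, as a shift and turn from the pose commanded when the call began, along the tool's axes at that moment; what a row does not reach only later rows make up. A row lasts 1/12 s, in which the tool goes at most 41.7 mm and 7.16 degrees, less where a joint would pass 70% of its speed; a pose out of reach is approached as far as the arm can. A call with a gripper value outside its range is refused whole. The fingers move at their own pace and stop on an object; "grip_force" is the grip in N (left out, the last holds). Time passes only in rows, so rows that repeat a pose let the fingers close. It gives the time, the measured TCP pose, the force and the opening at its end, in the units of the state.
- arm.read_state(): the state, without advancing time (a new reading comes with each control period).
- optics.camera(name): name is "side" or "top"; returns a dict with "image" (420x560x3 uint8, red, green, blue), "z_map" (420x560 float32, m along the optical axis (not along the pixel's ray), 0 where there is no reading), "vfov" (degrees; the focal length in pixels is half the picture's height over the tangent of half this angle, whatever the lens; pixels are square), "cx", "cy" (the principal point, pixels), "distortion" ([k1, k2, p1, p2, k3] as OpenCV has them; the pictures are not rectified), "world_to_cam" (4x4, takes a point from world to camera coordinates). Camera axes: x right, y up, looking along -z (the intrinsics and any distortion apply to the point x, -y, -z); pixel columns grow to the right and rows downward; lengths in m; the calibration is good to about 2 mm. A picture is of the moment at which its call begins.
- arm.finish_job(): hands the job in, once; it reports no verdict.
The state is a dict: "time": time; "joints": joint angles; "dq": joint speeds; "joint_efforts": joint torques, N m; "position": TCP position; "eef_rot": TCP orientation; "wrist_force": force on the tool from outside, world axes, zero at the start; "wrist_torque": the same for the moment, N m; "width": opening from 0.0 (shut) to 1.0 (fully open).
Only numpy, scipy, OpenCV 4.12 (cv2) and the standard library are available. Lean on these libraries where they do the work, as an engineer would, in place of code of your own. Each camera call takes 0.05 s, during which the arm holds its last target.

## Task

Unlatch the test chamber by turning its key a quarter turn, then swing the cover open until it stands upright. Fit every electrode holder standing on the bench into a hexagonal pocket of its own inside the chamber, pressing and turning it until it drops fully home. Then swing the cover shut and turn the key back to latch it, leaving the bottle, beaker and screwdriver alone.

Things in the scene. Friction and masses are not known exactly. Their poses are not given: they have to be found in the camera images.
- chamber: Fixed open-topped aluminium test chamber, 260 mm along its x, 170 mm along its y, 104 mm high, walls 6 mm. Origin: centre of its underside on the bench. The cover's hinge runs along x at its +y rim; outside its -y wall is a grey latch housing (44 by 52 mm, as high as the rim) at x = +60 mm. Three white inserts stand inside at y = -20 mm, x = -80, 0, +80 mm.
- cover (a joint): Hinge of the chamber's flat grey cover (260 by 170 by 6 mm, 0.35 kg), rad: 0 = shut on the rim, 1.57 = upright at the chamber's +y side, stop at 1.9. Stiff hinge: it stays where it is left; moving it takes about 5 N at the handle.
- cover_hinge (a point): Middle of the cover's hinge line, at the chamber's +y rim, 104 mm above the bench; does not move with the cover; axes as the chamber.
- cover_handle (a point): Middle of the cover's pull handle: a round steel bar of 12 mm diameter, 90 mm long, parallel to the hinge, 150 mm from the hinge line and with its axis 50 mm off the cover's outer face (56 mm off the plane of the rim), on a post at each end. Site moves with the cover. The bar's middle is at chamber x = -45 mm.
- latch (a joint): Quarter-turn cam latch with its key left in, rad: 0 = latched (steel tongue points to the chamber's +y and lies over the cover's edge, holding it down); 1.57 = unlatched (tongue turned counter-clockwise seen from above, to the chamber's -x). Stops at both; starts at 0 to 0.12; 0.08 N m friction, stays where it is left. The tongue clears the cover from about 1.15 on.
- key_grip (a point): Centre of the key's bow, on the latch's vertical axis, 143 mm above the bench: an upright black plate 8 mm thick, 32 mm wide, 34 mm high (124 to 158 mm above the bench), its width along the tongue. The point turns with the latch: its y points along the tongue, its x is the bow's thickness.
- reagent_bottle: Bystander: closed brown glass bottle, 56 mm diameter, 95 mm high. Origin: centre of underside. Leave alone.
- beaker: Bystander: empty glass beaker, 66 mm diameter, 80 mm high. Origin: centre of underside. Leave alone.
- screwdriver: Bystander: screwdriver lying on the bench, 170 mm long. Leave alone.
- holder0: Loose electrode holder (two or three are present, all alike), standing upright: grey hexagonal prism, 36 mm across flats, on a heavy round steel nose 4 mm high, tapered from 36 to 33 mm wide; 60 mm tall to its flat top, plus a brass stud 8 mm wide and 5 mm high; about 180 g. Origin: centre of its underside; z up; x square to a pair of flats (the others 60 degrees apart).
- holder1: Loose electrode holder (two or three are present, all alike), standing upright: grey hexagonal prism, 36 mm across flats, on a heavy round steel nose 4 mm high, tapered from 36 to 33 mm wide; 60 mm tall to its flat top, plus a brass stud 8 mm wide and 5 mm high; about 180 g. Origin: centre of its underside; z up; x square to a pair of flats (the others 60 degrees apart).
- holder2: Loose electrode holder (two or three are present, all alike), standing upright: grey hexagonal prism, 36 mm across flats, on a heavy round steel nose 4 mm high, tapered from 36 to 33 mm wide; 60 mm tall to its flat top, plus a brass stud 8 mm wide and 5 mm high; about 180 g. Origin: centre of its underside; z up; x square to a pair of flats (the others 60 degrees apart).
- pocket0 (a point): Centre of the mouth of a hexagonal pocket in the chamber, 54 mm above the bench; axes parallel to the chamber's, NOT to the pocket's. Pocket: 39 mm across flats, 20 mm deep, in a fixed white hexagonal insert 59 mm across flats whose top is at the mouth. The three are alike but each is turned about the vertical to its own angle, see pocket1.
- pocket1 (a point): As pocket0. Each pocket's angle is within 30 degrees either way of having a pair of flats square to the chamber's x axis; it is not given: see it, or feel for it by turning the pressed holder (60 degrees round covers every case). The pocket may differ in angle from its neighbours.
- pocket2 (a point): As pocket0. A holder's round nose enters 4 mm at any angle and the hexagon then rests on the insert; it drops 16 mm further when its flats agree with the pocket's within about 7 degrees (if well centred). Seated: its underside is 20 mm below the mouth, 40 mm of hexagon stand above the insert.
Things that resemble listed ones, but are neither listed nor needed, are in the scene too. Leave any red look-alike of the holder0 alone. What is shaped like the holder2 but purple is not meant.

How it is judged:
By the outcome, as a careful person would: the job done as asked, in the order asked, and still so for the second after the job is handed in, with the robot touching nothing.
Of holder0, holder1, holder2 only 2 to 3 are there at a start; the rules pass over those that are not, and their reading is None.
At some moment in a run one of holder0, holder1, holder2 may be knocked a few centimetres aside while the robot is not near it.
Once in a run the grip may slacken for a moment while it holds something.
It also fails if it takes over 210 s, if anything falls off the work surface, if the arm or the gripper's body presses on something with over 40 N, if the wrist force passes 120 N, or if a joint passes its speed limit or range.

## Working session

There is one attempt and no reset: what is moved stays moved. The work goes in short steps, Python scripts to look and compute and a tool call to move; the robot and the scene stay as the last step left them, time stands still between calls to the robot, and variables do not carry over. Pictures are saved under pics/ and viewed, and the job is handed in when it is done.

Besides the shell and the picture viewer there is one more tool, called after ">>>" by a JSON object that holds its "api" and its "payload", one argument or row to a line. jog_arm: Moves the arm, as the interface text tells. Its arguments: {"type":"object","properties":{"steps":{"type":"array","items":{"type":"object","properties":{"gripper":{"type":"number"},"xyz":{"type":"array","items":{"type":"number"}},"spin":{"type":"number"}}}},"grip_force":{"type":"number"}},"required":["steps"]}

```bash
mkdir -p pics; python3 - <<'E'
from cell import arm, optics
import cv2
s=arm.read_state()
for k,v in s.items(): print(k,v)
for n in("top","side"):
    c=optics.camera(n)
    cv2.imwrite(f"pics/{n}0.png",c["image"][:,:,::-1])
    print(n,c["vfov"],c["cx"],c["cy"],c["distortion"],c["world_to_cam"])
E
```

```text
time 0.0
joints [ 1.16480865  0.33391087  0.03986256  1.46627247 -0.0133813   1.34326425
 -0.05850249]
dq [-5.45929194e-05 -1.21229567e-03  8.02395083e-04  3.78772383e-06
 -1.59678774e-03  3.66595244e-05  8.59229505e-04]
joint_efforts [ 6.48831065e-04 -6.56355071e+01  1.33510374e+00 -4.03798628e+01
 -5.99176018e-02  4.49316460e-02  1.94058057e-04]
position [ 0.19614782 -0.61925967  0.24665851]
eef_rot [-0.10816772  0.69935115 -0.69825711  0.10791073]
wrist_force [ 0.54505892 -0.04173438 -0.45509591]
wrist_torque [-0.01174622  0.03846216 -0.07636395]
width 0.9998904555720323
top 52.89974568301586 284.3388748444623 212.78197274275746 [0.03459913 0.         0.         0.         0.        ] [[ 0.02947207 -0.99956041  0.00322174 -0.05973425]
 [ 0.97602626  0.02947323  0.215648   -0.57262556]
 [-0.21564816 -0.00321109  0.97646585 -1.06475805]
 [ 0.          0.          0.          1.        ]]
side 46.6631793640187 275.35482706531593 212.0482542766477 [0.0379709 0.        0.        0.        0.       ] [[ 0.9959091  -0.089143    0.01478508 -0.55061059]
 [ 0.04651317  0.64601518  0.76190611 -0.09202073]
 [-0.07746998 -0.75810152  0.64751871 -1.15732033]
 [ 0.          0.          0.          1.        ]]
```

View pics/top0.png

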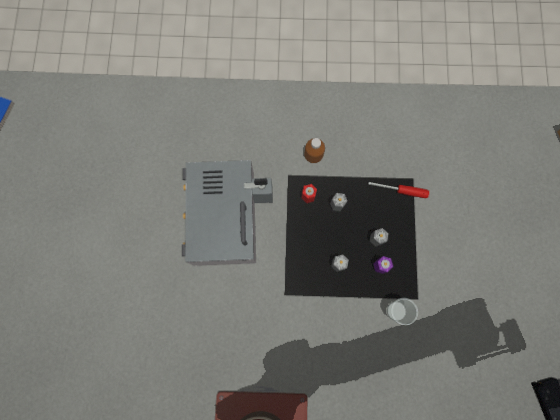

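View pics/side0.png

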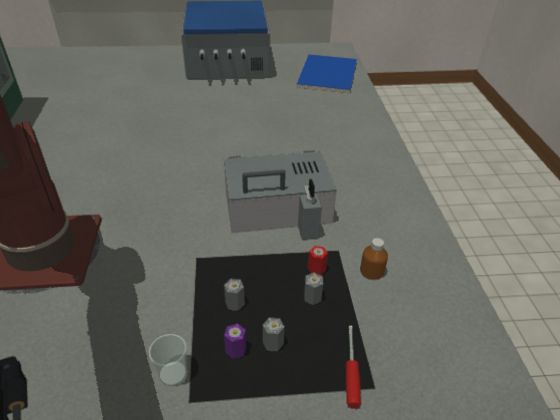

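```bash
cat > h.py <<'E'
from cell import arm, optics
import cv2, numpy as np
from scipy.spatial.transform import Rotation as R
def K(c):
    f=210/np.tan(np.radians(c["vfov"]/2)); return np.array([[f,0,c["cx"]],[0,f,c["cy"]],[0,0,1.]])
def rays(c,px):
    u=cv2.undistortPoints(np.asarray(px,float).reshape(-1,1,2),K(c),np.array(c["distortion"])).reshape(-1,2)
    d=np.c_[u[:,0],-u[:,1],-np.ones(len(u))]
    M=np.array(c["world_to_cam"]);Rw=M[:3,:3].T;o=-Rw@M[:3,3]
    return o,d@Rw.T
def onz(c,px,z):
    o,d=rays(c,px);return o+d*((z-o[2])/d[:,2])[:,None]
def cloud(c):
    v,u=np.mgrid[0:420,0:560];o,d=rays(c,np.c_[u.ravel(),v.ravel()].astype(float))
    return (o+d*c["z_map"].reshape(-1,1)).reshape(420,560,3)
def proj(c,P):
    M=np.array(c["world_to_cam"]);q=np.asarray(P,float).reshape(-1,3)@M[:3,:3].T+M[:3,3]
    q=q*[1,-1,-1];p,_=cv2.projectPoints(q,np.zeros(3),np.zeros(3),K(c),np.array(c["distortion"]));return p.reshape(-1,2)
def to(target,yawz=None):
    """tool-frame shift in mm from measured TCP to world target; yawz: wanted world yaw(deg) of jaw axis"""
    s=arm.read_state();r=R.from_quat(s["eef_rot"]);m=r.as_matrix()
    sh=m.T@(np.array(target)-s["position"])*1000
    z=m[:,2];yaw=np.degrees(np.arctan2(z[1],z[0]))
    print("pos",np.round(s["position"],4),"jaw yaw %.1f"%yaw,"shift",np.round(sh,1),"j7 %.2f"%s["joints"][6],"t %.1f"%s["time"])
    if yawz is not None:
        d=(yawz-yaw+90)%180-90; print("spin %.3f (yaw ccw +%.1f deg)"%(-np.radians(d),d))
def save(c,name,box=None,k=1):
    im=c["image"][:,:,::-1]
    if box: im=im[box[1]:box[3],box[0]:box[2]]
    cv2.imwrite("pics/"+name,cv2.resize(im,None,fx=k,fy=k,interpolation=cv2.INTER_CUBIC))
E
python3 - <<'E'
from h import *
for n,b in(("top",(170,140,290,280)),("side",(210,140,350,250))):
    c=optics.camera(n); save(c,n+"1.png",b,5); P=cloud(c); np.save(n+"P.npy",P)
    save(c,n+"2.png",(280,170,420,300) if n=="top" else (190,240,350,380),5 if n=="top" else 4)
    print(n,"mat z",P[210,300] if n=="top" else P[350,220])
c=optics.camera("top");P=np.load("topP.npy")
m=((P[...,2]>.09)&(P[...,2]<.12)&(P[...,0]<1)&(P[...,1]>-.2)&(P[...,1]<.4)).astype(np.uint8);m[:,:150]=0;m[300:]=0
cs,_=cv2.findContours(m,0,2);cc=max(cs,key=cv2.contourArea);print(cv2.minAreaRect(cc))
print(onz(c,cv2.boxPoints(cv2.minAreaRect(cc)),.11))
E
```

```text
top mat z [ 0.59683364 -0.08635838  0.00229106]
side mat z [ 0.41651554 -0.30572642 -0.00049542]
((226.5, 210.5), (101.0, 89.0), 90.0)
[[ 0.6971002   0.22930336  0.11      ]
 [ 0.7045232  -0.00358531  0.11      ]
 [ 0.43971017 -0.01319565  0.11      ]
 [ 0.4333586   0.20777297  0.11      ]]
```

View pics/top1.png

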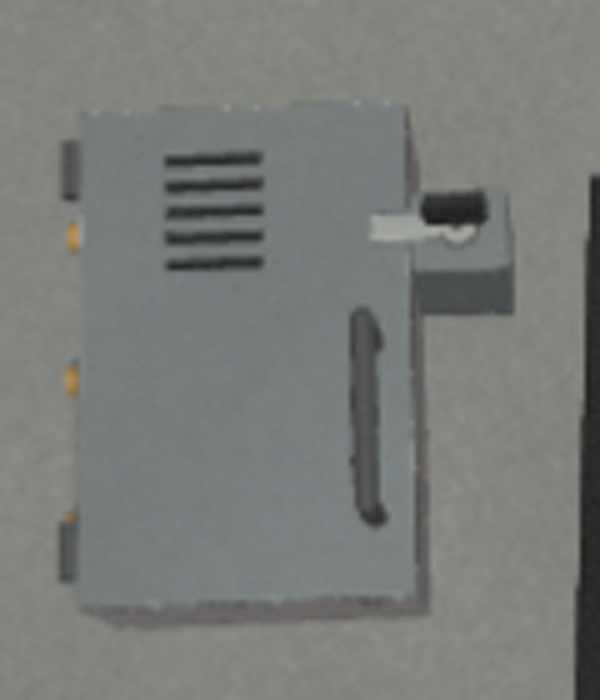

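View pics/side1.png

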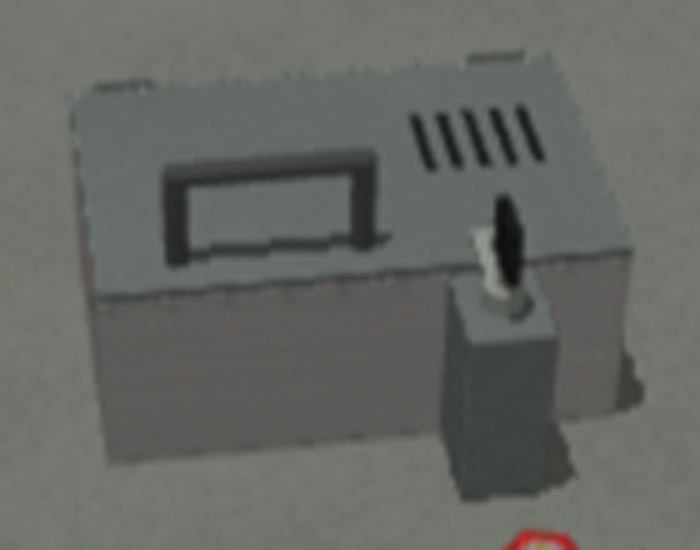

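View pics/top2.png

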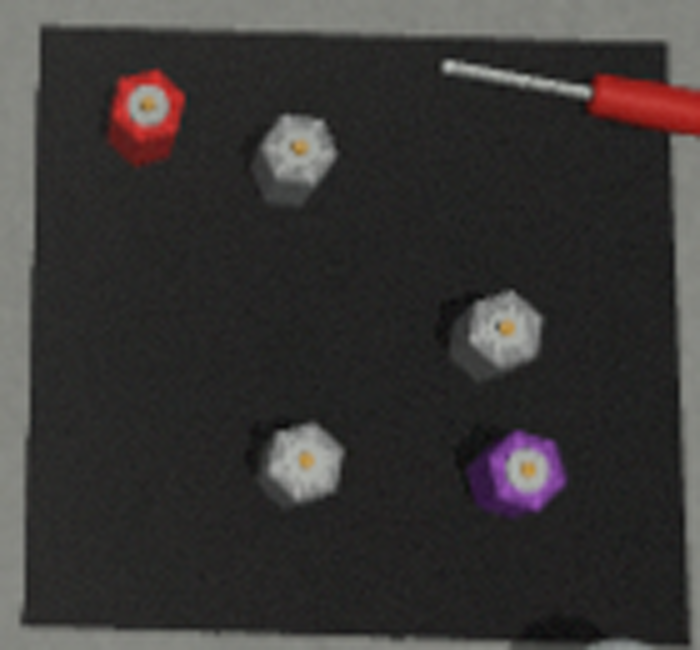

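View pics/side2.png

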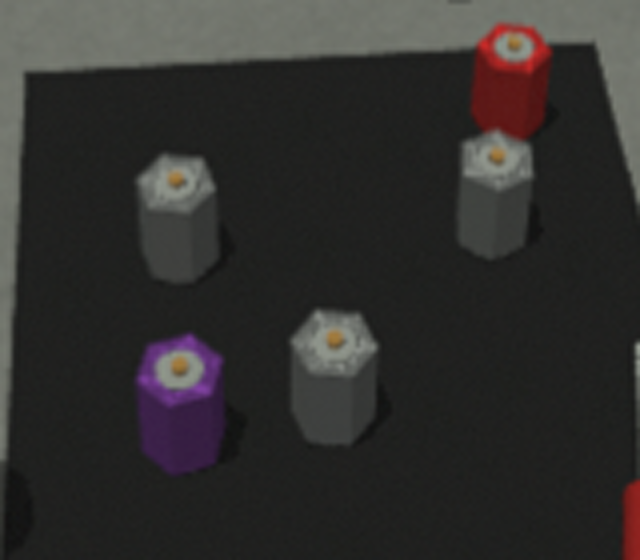

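```bash
python3 - <<'E'
from h import *
c=optics.camera("top")
px=np.array([(80,113),(407,105),(415,598),(80,605)])/5+[170,140]-.4
q=onz(c,px,.11)[:,:2];print("top corners",q)
# fit known rectangle: chamber frame corners (+x+y),(+x,-y),(-x,-y),(-x,+y)
m=np.array([(130,85),(130,-85),(-130,-85),(-130,85)])/1000
def fit(m,q):
    r,rs=R.align_vectors(np.c_[q-q.mean(0),0*q[:,0]],np.c_[m-m.mean(0),0*m[:,0]]);y=r.as_euler('xyz')[2]
    c0=q.mean(0)-(r.as_matrix()[:2,:2]@m.mean(0));print(c0,np.degrees(y),rs);return c0,y
fit(m,q)
# handle and key, top
print("handle ends top",onz(c,np.array([(360,315),(370,515)])/5+[169.6,139.6],.16))
print("key top",onz(c,np.array([(422,200),(487,200),(487,216),(422,216),(455,200)])/5+[169.6,139.6],.158))
s=optics.camera("side")
px=np.array([(545,60),(632,250),(95,300),(75,95)])/5+[209.6,139.6]
q=onz(s,px,.11)[:,:2];print("side",q);fit(m,q)
print("key side top mid",onz(s,np.array([(503,198)])/5+[209.6,139.6],.158), "handle",onz(s,np.array([(168,172),(375,158)])/5+[209.6,139.6],.16))
px=np.array([(300,148),(507,328),(306,461),(148,105),(528,470)])/5+[279.6,169.6];print(onz(c,px,.063))
px=np.array([(498,156),(335,340),(177,180),(515,45),(180,367)])/4+[189.6,239.6];print(onz(s,px,.063))
E
```

```text
top corners [[0.69136346 0.21945226]
 [0.70123438 0.04881007]
 [0.44283798 0.03280797]
 [0.43459782 0.19895205]]
[0.56750841 0.12500559] 3.761293515860667 0.0040671364338216035
handle ends top [[0.5749715  0.06227573 0.16      ]
 [0.47658893 0.05241915 0.16      ]]
key top [[0.6350661  0.03476677 0.158     ]
 [0.63605819 0.00254315 0.158     ]
 [0.62780626 0.00222838 0.158     ]
 [0.62681767 0.03439857 0.158     ]
 [0.6355704  0.01840941 0.158     ]]
side [[0.68622211 0.21307564]
 [0.70225971 0.04597761]
 [0.44366446 0.02587085]
 [0.43613033 0.19677358]]
[0.56706915 0.12042442] 4.062224112682244 0.006867941331487444
key side top mid [[0.63386525 0.02794009 0.158     ]] handle [[0.48038815 0.05622334 0.16      ]
 [0.5777502  0.06074153 0.16      ]]
[[ 0.61591692 -0.19001519  0.063     ]
 [ 0.52126414 -0.29906774  0.063     ]
 [ 0.44796814 -0.19328272  0.063     ]
 [ 0.63741375 -0.10794046  0.063     ]
 [ 0.44690605 -0.30835552  0.063     ]]
[[ 0.61613106 -0.19162482  0.063     ]
 [ 0.52115966 -0.30103444  0.063     ]
 [ 0.44867749 -0.19531496  0.063     ]
 [ 0.63784985 -0.11115244  0.063     ]
 [ 0.44736475 -0.31054194  0.063     ]]
```

```bash
python3 - <<'E'
from h import *
for n in("top","side"):
    c=optics.camera(n);P=cloud(c).reshape(-1,3);I=c["image"].reshape(-1,3)
    m=(P[:,2]>.125)&(P[:,2]<.162)&(abs(P[:,0]-.633)<.03)&(abs(P[:,1]-.018)<.035)
    Q=P[m];print(n,m.sum(),Q.min(0),Q.max(0),Q.mean(0));print(np.round(cv2.minAreaRect((Q[:,:2]*1000).astype(np.float32)),1) if 0 else cv2.minAreaRect((Q[:,:2]*1000).astype(np.float32)))
    m=(P[:,2]>.148)&(P[:,2]<.18)&(abs(P[:,0]-.527)<.06)&(abs(P[:,1]-.058)<.03)
    Q=P[m];print("handle",m.sum(),Q.min(0),Q.max(0),Q.mean(0),cv2.minAreaRect((Q[:,:2]*1000).astype(np.float32)))
E
```

```text
top 80 [0.63081416 0.00326518 0.12571738] [0.64060739 0.0348     0.1605686 ] [0.63421745 0.01825139 0.14830753]
((636.0620727539062, 19.033546447753906), (8.84371280670166, 31.712982177734375), 4.862914562225342)
handle 205 [0.47758933 0.04879492 0.14824466] [0.57853796 0.06575765 0.17129562] [0.52688015 0.05694049 0.16465692] ((527.97412109375, 57.45585632324219), (101.05609893798828, 12.175239562988281), 4.198150634765625)
side 92 [ 0.6306543  -0.00128941  0.12584776] [0.64121891 0.03466083 0.15854727] [0.63492883 0.01090348 0.14504279]
((635.3618774414062, 16.495113372802734), (9.071517944335938, 35.661346435546875), 7.003612995147705)
handle 247 [0.4771836  0.04293521 0.14824565] [0.57861853 0.06521981 0.16807967] [0.52701445 0.05213367 0.16022116] ((527.8365478515625, 54.846046447753906), (101.54151153564453, 15.786474227905273), 5.164495468139648)
```

```bash
python3 - <<'E'
from h import *
print(R.from_quat(arm.read_state()["eef_rot"]).as_matrix().round(3))
to((.6348,.018,.30),5.5); to((.6348,.018,.149),5.5)
E
```

```text
[[-0.953 -0.     0.302]
 [-0.302  0.    -0.953]
 [-0.    -1.    -0.   ]]
pos [ 0.1963 -0.6196  0.2475] jaw yaw -72.4 shift [-610.6  -52.4 -475.4] j7 -0.06 t 0.5
spin -1.360 (yaw ccw +77.9 deg)
pos [ 0.1963 -0.6196  0.2475] jaw yaw -72.4 shift [-610.6   98.6 -475.4] j7 -0.06 t 0.5
spin -1.360 (yaw ccw +77.9 deg)
```

>>> {"api": "jog_arm", "payload": {
  "steps": [
    {"gripper":60,"xyz":[-30,-52,-24],"spin":0},
    {"gripper":60,"xyz":[-60,-52,-48],"spin":0},
    {"gripper":60,"xyz":[-90,-52,-70],"spin":0},
    {"gripper":60,"xyz":[-120,-52,-94],"spin":-0.1},
    {"gripper":60,"xyz":[-150,-52,-117],"spin":-0.2},
    {"gripper":60,"xyz":[-180,-52,-140],"spin":-0.3},
    {"gripper":60,"xyz":[-210,-52,-164],"spin":-0.4},
    {"gripper":60,"xyz":[-240,-52,-187],"spin":-0.5},
    {"gripper":60,"xyz":[-270,-52,-210],"spin":-0.6},
    {"gripper":60,"xyz":[-300,-52,-234],"spin":-0.7}
  ]
}}

```text
time: 1.28
position: [0.4123, -0.3044, 0.2999]
eef_rot: [0.343, -0.618, 0.619, -0.343]
wrist_force: [1.1, -0.8, 0.2]
width: 0.689
```

```bash
python3 - <<'E'
from h import *
to((.6348,.018,.30),5.5)
E
```

```text
pos [ 0.4123 -0.3044  0.2999] jaw yaw -32.0 shift [-3.913e+02 -3.000e-01  1.750e+01] j7 -0.02 t 1.3
spin -0.655 (yaw ccw +37.5 deg)
```

>>> {"api": "jog_arm", "payload": {
  "steps": [
    {"gripper":45,"xyz":[-39,0,2],"spin":-0.07},
    {"gripper":45,"xyz":[-78,0,3],"spin":-0.13},
    {"gripper":45,"xyz":[-117,0,5],"spin":-0.2},
    {"gripper":45,"xyz":[-156,0,7],"spin":-0.26},
    {"gripper":45,"xyz":[-195,0,9],"spin":-0.33},
    {"gripper":45,"xyz":[-234,0,10],"spin":-0.4},
    {"gripper":45,"xyz":[-273,0,12],"spin":-0.46},
    {"gripper":45,"xyz":[-312,0,14],"spin":-0.53},
    {"gripper":45,"xyz":[-351,0,16],"spin":-0.6},
    {"gripper":45,"xyz":[-391,0,17],"spin":-0.655}
  ]
}}

```text
time: 2.12
position: [0.6359, 0.0165, 0.2997]
eef_rot: [-0.523, 0.476, -0.476, 0.523]
wrist_force: [0.3, -1.2, 0.9]
width: 0.517
```

```bash
python3 - <<'E'
from h import *
to((.6348,.018,.149),5.5)
c=optics.camera("side");save(c,"s3.png")
E
```

```text
pos [0.6359 0.0165 0.2997] jaw yaw 5.4 shift [ -1.7 150.7  -1.1] j7 -0.14 t 2.1
spin -0.003 (yaw ccw +0.1 deg)
```

View pics/s3.png

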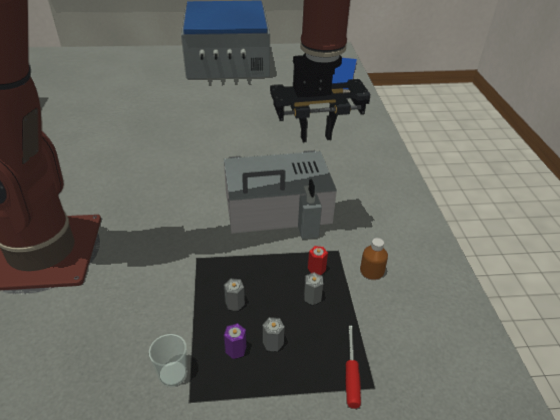

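The side view shows the gripper above the key (fingers near (318,130), key near (312,187)) with jaws along x. Now I descend and grip.

>>> {"api": "jog_arm", "payload": {
  "steps": [
    {"gripper":45,"xyz":[-2,35,-1],"spin":0},
    {"gripper":45,"xyz":[-2,70,-1],"spin":0},
    {"gripper":45,"xyz":[-2,105,-1],"spin":0},
    {"gripper":45,"xyz":[-2,130,-1],"spin":0},
    {"gripper":45,"xyz":[-2,150,-1],"spin":0},
    {"gripper":5,"xyz":[-2,150,-1],"spin":0},
    {"gripper":5,"xyz":[-2,150,-1],"spin":0},
    {"gripper":5,"xyz":[-2,150,-1],"spin":0},
    {"gripper":5,"xyz":[-2,150,-1],"spin":0},
    {"gripper":5,"xyz":[-2,150,-1],"spin":0}
  ],
  "grip_force": 15
}}

```text
time: 3.0
position: [0.6347, 0.0174, 0.1514]
eef_rot: [-0.522, 0.476, -0.477, 0.523]
wrist_force: [-0.3, -0.9, 0.3]
width: 0.222
```

>>> {"api": "jog_arm", "payload": {
  "steps": [
    {"gripper":5,"xyz":[0,2,0],"spin":0},
    {"gripper":5,"xyz":[0,2,0],"spin":0},
    {"gripper":5,"xyz":[0,2,0],"spin":0},
    {"gripper":5,"xyz":[0,2,0],"spin":0},
    {"gripper":5,"xyz":[0,2,0],"spin":0},
    {"gripper":5,"xyz":[0,2,0],"spin":0}
  ],
  "grip_force": 25
}}

```text
time: 3.5
position: [0.6354, 0.0174, 0.1484]
eef_rot: [-0.521, 0.476, -0.478, 0.523]
wrist_force: [6.4, 1.7, -1.7]
width: 0.09
```

```bash
python3 - <<'E'
from h import *
s=arm.read_state();print(s["wrist_force"],s["wrist_torque"],s["width"]*87)
to((.6348,.018,.149),95)
c=optics.camera("side");save(c,"s4.png",(240,100,400,260),4)
c=optics.camera("top");save(c,"t4.png",(170,120,330,260),4)
E
```

```text
[ 6.43199479  1.69881138 -1.66839439] [ 0.11068663 -1.40401261 -0.09238767] 7.831063012564978
pos [0.6354 0.0174 0.1484] jaw yaw 5.2 shift [-0.6 -0.6 -0.5] j7 -0.18 t 3.5
spin -1.567 (yaw ccw +89.8 deg)
```

View pics/s4.png

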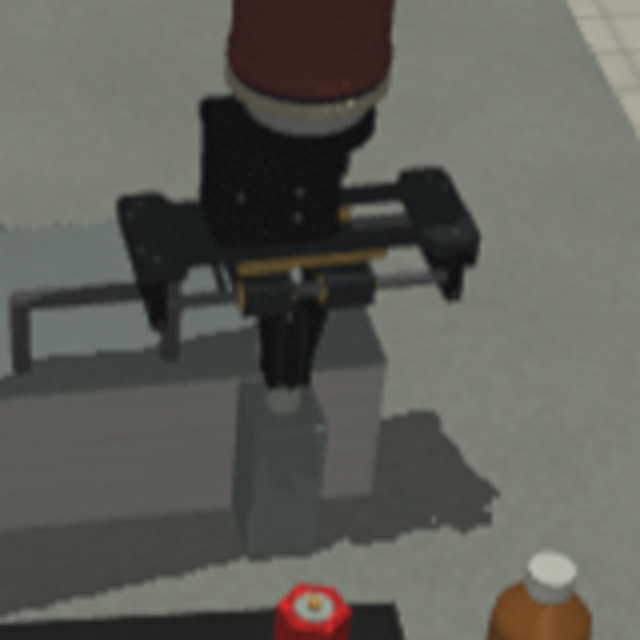

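>>> {"api": "jog_arm", "payload": {
  "steps": [
    {"gripper":5,"xyz":[0,0,1],"spin":-0.1},
    {"gripper":5,"xyz":[0,0,1],"spin":-0.2},
    {"gripper":5,"xyz":[0,0,1],"spin":-0.3},
    {"gripper":5,"xyz":[0,0,1],"spin":-0.4},
    {"gripper":5,"xyz":[0,0,1],"spin":-0.5},
    {"gripper":5,"xyz":[0,0,1],"spin":-0.6},
    {"gripper":5,"xyz":[0,0,1],"spin":-0.7},
    {"gripper":5,"xyz":[0,0,1],"spin":-0.8}
  ]
}}

```text
time: 4.27
position: [0.6359, 0.0176, 0.1484]
eef_rot: [-0.667, 0.233, -0.235, 0.668]
wrist_force: [2.8, 1.0, -0.8]
width: 0.094
```

```bash
python3 - <<'E'
from h import *
s=arm.read_state();print(s["wrist_force"],s["wrist_torque"],s["width"]*87)
to((.6355,.0175,.149),95)
E
```

```text
[ 2.8365954   0.9723395  -0.79904112] [ 0.21257196 -0.89118862 -0.08104722] 8.179442969138286
pos [0.6359 0.0176 0.1484] jaw yaw 51.3 shift [-0.2 -0.6 -0.3] j7 0.57 t 4.3
spin -0.762 (yaw ccw +43.7 deg)
```

>>> {"api": "jog_arm", "payload": {
  "steps": [
    {"gripper":5,"xyz":[0,0,0],"spin":-0.1},
    {"gripper":5,"xyz":[0,0,0],"spin":-0.2},
    {"gripper":5,"xyz":[0,0,0],"spin":-0.3},
    {"gripper":5,"xyz":[0,0,0],"spin":-0.4},
    {"gripper":5,"xyz":[0,0,0],"spin":-0.5},
    {"gripper":5,"xyz":[0,0,0],"spin":-0.6},
    {"gripper":5,"xyz":[0,0,0],"spin":-0.68},
    {"gripper":5,"xyz":[0,0,0],"spin":-0.75},
    {"gripper":5,"xyz":[0,0,0],"spin":-0.76},
    {"gripper":5,"xyz":[0,0,0],"spin":-0.76}
  ]
}}

```text
time: 5.1
position: [0.6359, 0.018, 0.1483]
eef_rot: [-0.706, -0.029, 0.027, 0.707]
wrist_force: [5.9, 3.4, 0.9]
width: 0.087
```

```bash
python3 - <<'E'
from h import *
s=arm.read_state();print(s["wrist_force"],s["wrist_torque"],s["width"]*87)
to((.6355,.0175,.149),95)
E
```

```text
[5.87401585 3.42943079 0.92172585] [ 0.68951072 -1.21550948 -0.12896947] 7.526476351012136
pos [0.6359 0.018  0.1483] jaw yaw 94.5 shift [-0.5 -0.7 -0.5] j7 1.26 t 5.1
spin -0.008 (yaw ccw +0.5 deg)
```

>>> {"api": "jog_arm", "payload": {
  "steps": [
    {"gripper":30,"xyz":[0,0,0],"spin":0},
    {"gripper":40,"xyz":[0,0,0],"spin":0},
    {"gripper":40,"xyz":[0,0,0],"spin":0},
    {"gripper":40,"xyz":[0,-30,0],"spin":0},
    {"gripper":40,"xyz":[0,-70,0],"spin":0},
    {"gripper":40,"xyz":[0,-100,0],"spin":0}
  ]
}}

```text
time: 5.6
position: [0.6344, 0.0174, 0.2495]
eef_rot: [-0.707, -0.028, 0.028, 0.707]
wrist_force: [1.5, -0.3, -0.7]
width: 0.424
```

```bash
python3 - <<'E'
from h import *
to((.5277,.056,.166),94.1)
c=optics.camera("top");save(c,"t5.png",(170,120,330,260),4)
c=optics.camera("side");save(c,"s5.png",(200,100,360,260),4)
E
```

```text
pos [0.6344 0.0174 0.2495] jaw yaw 94.6 shift [-103.3   83.6   47. ] j7 1.31 t 5.6
spin 0.008 (yaw ccw +-0.5 deg)
```

View pics/s5.png

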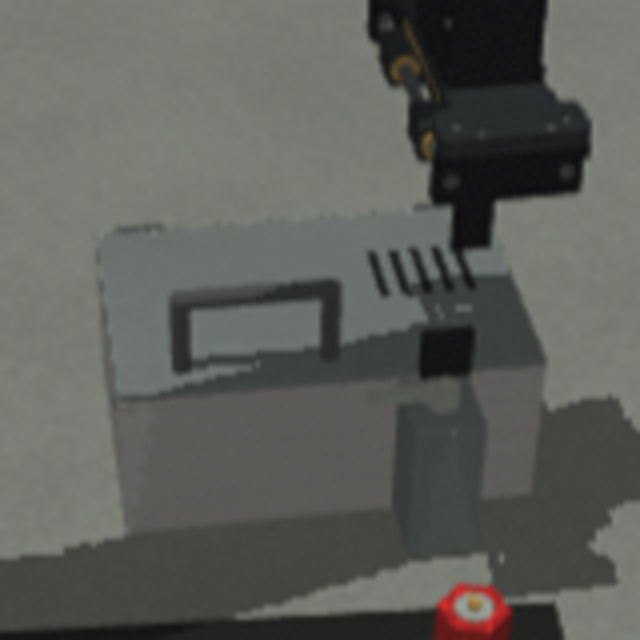

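The bow now shows broadside and the tongue points to -x: it is unlatched. Next is the handle.

>>> {"api": "jog_arm", "payload": {
  "steps": [
    {"gripper":40,"xyz":[-35,0,16],"spin":0},
    {"gripper":40,"xyz":[-70,0,32],"spin":0},
    {"gripper":40,"xyz":[-103,0,47],"spin":0},
    {"gripper":40,"xyz":[-103,30,47],"spin":0},
    {"gripper":40,"xyz":[-103,60,47],"spin":0},
    {"gripper":40,"xyz":[-103,83,47],"spin":0},
    {"gripper":8,"xyz":[-103,83,47],"spin":0},
    {"gripper":8,"xyz":[-103,83,47],"spin":0},
    {"gripper":8,"xyz":[-103,83,47],"spin":0},
    {"gripper":8,"xyz":[-103,83,47],"spin":0}
  ],
  "grip_force": 12
}}

```text
time: 6.53
position: [0.5293, 0.0563, 0.1661]
eef_rot: [-0.706, -0.029, 0.028, 0.707]
wrist_force: [-1.0, -0.1, -0.5]
width: 0.242
```

```bash
python3 - <<'E'
from h import *
s=arm.read_state();print(s["wrist_force"],s["wrist_torque"],s["width"]*87)
to((.5277,.056,.166),94.1)
E
```

```text
[-0.99364845 -0.13825574 -0.47118971] [ 0.08669624 -0.15001511  0.04888213] 21.053210677590336
pos [0.5293 0.0563 0.1661] jaw yaw 94.6 shift [-1.6  0.1 -0.2] j7 1.26 t 6.5
spin 0.009 (yaw ccw +-0.5 deg)
```

>>> {"api": "jog_arm", "payload": {
  "steps": [
    {"gripper":8,"xyz":[0,0,0],"spin":0},
    {"gripper":8,"xyz":[0,0,0],"spin":0},
    {"gripper":8,"xyz":[0,0,0],"spin":0},
    {"gripper":8,"xyz":[0,0,0],"spin":0}
  ],
  "grip_force": 15
}}

```text
time: 6.87
position: [0.5291, 0.0565, 0.1656]
eef_rot: [-0.706, -0.029, 0.028, 0.707]
wrist_force: [-1.1, 1.8, 7.3]
width: 0.131
```

>>> {"api": "jog_arm", "payload": {
  "steps": [
    {"gripper":8,"xyz":[0,-7.5,3],"spin":0},
    {"gripper":8,"xyz":[0,-14.7,6.3],"spin":0},
    {"gripper":8,"xyz":[0,-22,10],"spin":0},
    {"gripper":8,"xyz":[0,-28.7,14.1],"spin":0}
  ]
}}

```text
time: 7.2
position: [0.528, 0.0696, 0.1937]
eef_rot: [0.707, 0.029, -0.028, -0.706]
wrist_force: [5.8, -1.2, -5.1]
width: 0.129
```

```bash
python3 - <<'E'
from h import *
s=arm.read_state();print(s["wrist_force"],s["wrist_torque"],s["width"]*87)
to((.5291,.0565,.1656),94.1)
c=optics.camera("side");save(c,"s6.png",(200,100,360,260),4)
E
```

```text
[ 5.81826343 -1.16875164 -5.07035334] [-0.12644325 -1.42813596 -0.01173267] 11.259606815156317
pos [0.528  0.0696 0.1937] jaw yaw 94.6 shift [ -0.   28.1 -13.2] j7 1.26 t 7.2
spin 0.008 (yaw ccw +-0.5 deg)
```

View pics/s6.png

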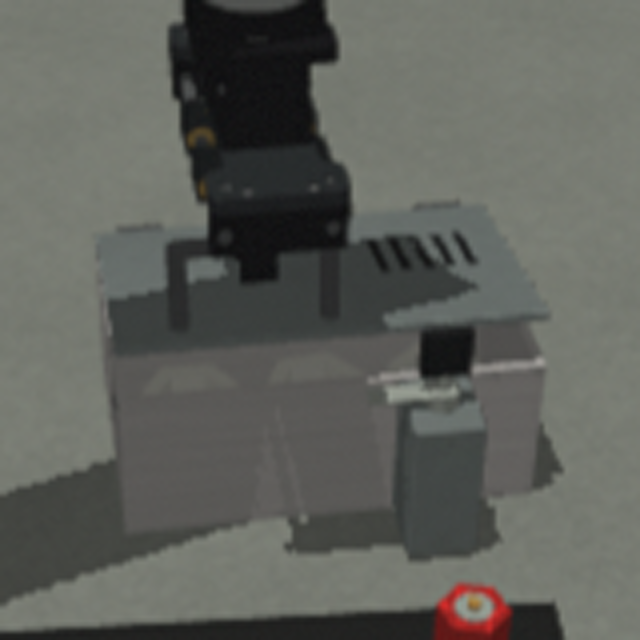

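>>> {"api": "jog_arm", "payload": {
  "steps": [
    {"gripper":8,"xyz":[0,-13.1,9.1],"spin":0},
    {"gripper":8,"xyz":[0,-25.3,19.5],"spin":0},
    {"gripper":8,"xyz":[0,-36.4,31.1],"spin":0},
    {"gripper":8,"xyz":[0,-46.2,43.7],"spin":0},
    {"gripper":8,"xyz":[0,-54.8,57.3],"spin":0},
    {"gripper":8,"xyz":[0,-61.9,71.6],"spin":0},
    {"gripper":8,"xyz":[0,-67.6,86.5],"spin":0},
    {"gripper":8,"xyz":[0,-71.8,102],"spin":0},
    {"gripper":8,"xyz":[0,-74.4,117.8],"spin":0},
    {"gripper":8,"xyz":[0,-75.4,133.7],"spin":0}
  ]
}}

```text
time: 8.08
position: [0.5183, 0.2023, 0.2702]
eef_rot: [0.707, 0.029, -0.026, -0.706]
wrist_force: [5.6, -4.0, 3.4]
width: 0.129
```

>>> {"api": "jog_arm", "payload": {
  "steps": [
    {"gripper":8,"xyz":[0,0.6,16],"spin":0},
    {"gripper":8,"xyz":[0,2.8,32],"spin":0},
    {"gripper":8,"xyz":[0,6.5,47.4],"spin":0},
    {"gripper":8,"xyz":[0,10.1,58.1],"spin":0},
    {"gripper":8,"xyz":[0,11,60],"spin":0},
    {"gripper":8,"xyz":[0,11,60],"spin":0}
  ]
}}

```text
time: 8.58
position: [0.5131, 0.264, 0.2583]
eef_rot: [-0.706, -0.03, 0.027, 0.707]
wrist_force: [7.7, 3.2, 1.2]
width: 0.131
```

```bash
python3 - <<'E'
from h import *
s=arm.read_state();print(s["wrist_force"],s["wrist_torque"],s["width"]*87)
to((.5291,.0565,.1656),94.1)
c=optics.camera("side");save(c,"s7.png",(200,60,360,220),4)
E
```

```text
[7.72292057 3.18135757 1.15764652] [ 0.67129163 -1.59372851 -0.07880149] 11.370610901171458
pos [0.5131 0.264  0.2583] jaw yaw 94.6 shift [  -1.    92.4 -208.2] j7 0.88 t 8.6
spin 0.009 (yaw ccw +-0.5 deg)
```

View pics/s7.png

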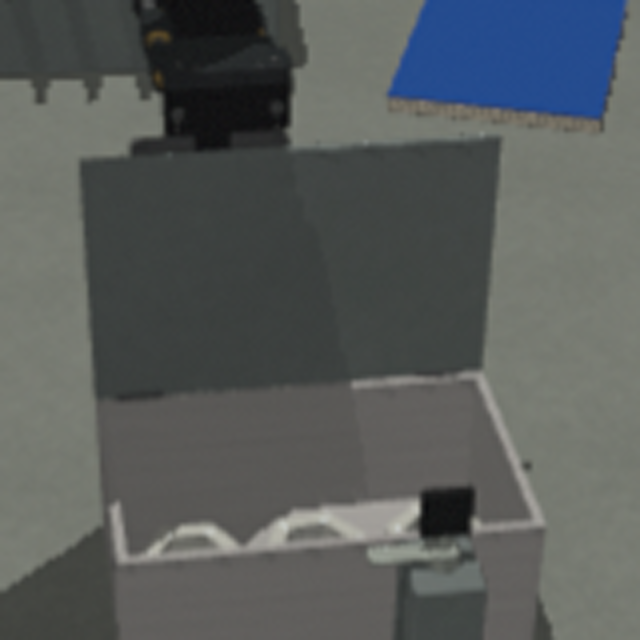

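>>> {"api": "jog_arm", "payload": {
  "steps": [
    {"gripper":28,"xyz":[0,0,0],"spin":0},
    {"gripper":28,"xyz":[0,0,0],"spin":0},
    {"gripper":28,"xyz":[0,0,0],"spin":0},
    {"gripper":28,"xyz":[0,-20,0],"spin":0},
    {"gripper":28,"xyz":[0,-55,0],"spin":0},
    {"gripper":28,"xyz":[0,-90,0],"spin":0},
    {"gripper":28,"xyz":[-20,-100,-40],"spin":0},
    {"gripper":28,"xyz":[-40,-100,-80],"spin":0},
    {"gripper":28,"xyz":[-40,-100,-120],"spin":0},
    {"gripper":28,"xyz":[-40,-100,-160],"spin":0}
  ]
}}

```text
time: 9.47
position: [0.483, 0.1029, 0.3581]
eef_rot: [0.707, 0.029, -0.029, -0.706]
wrist_force: [1.8, -0.6, -0.6]
width: 0.321
```

>>> {"api": "jog_arm", "payload": {
  "steps": [
    {"gripper":50,"xyz":[0,0,-40],"spin":0},
    {"gripper":50,"xyz":[0,0,-80],"spin":0},
    {"gripper":50,"xyz":[0,0,-120],"spin":0},
    {"gripper":50,"xyz":[0,0,-160],"spin":0},
    {"gripper":50,"xyz":[0,0,-190],"spin":0}
  ]
}}

```text
time: 9.88
position: [0.4989, -0.0897, 0.3575]
eef_rot: [0.707, 0.027, -0.028, -0.706]
wrist_force: [1.0, -0.9, 0.3]
width: 0.557
```

```bash
python3 - <<'E'
from h import *
to((.6165,-.1905,.25))
c=optics.camera("side");save(c,"s8.png",(215,120,345,220),6)
c=optics.camera("top");save(c,"t8.png",(170,150,290,280),5)
c=optics.camera("top");save(c,"t8a.png")
E
```

```text
pos [ 0.4989 -0.0897  0.3575] jaw yaw 94.4 shift [ 109.6  107.5 -109.4] j7 1.71 t 9.9
```

View pics/s8.png

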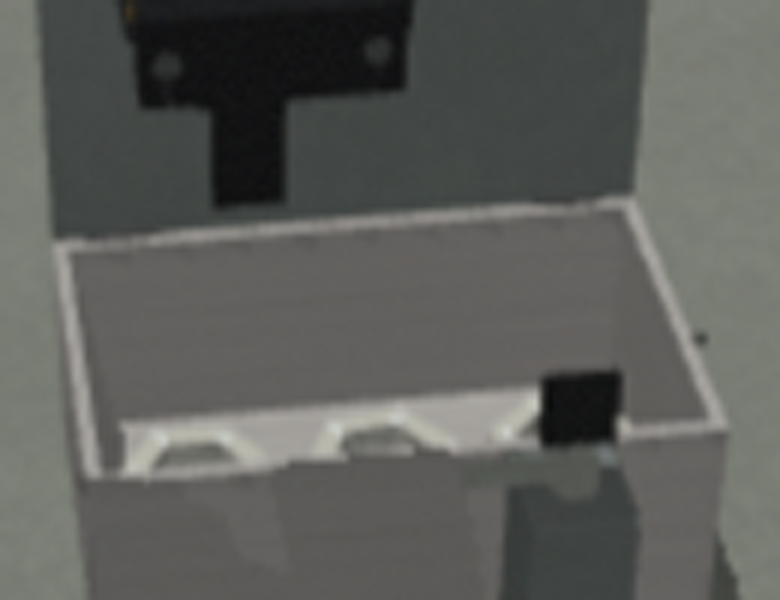

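View pics/t8.png

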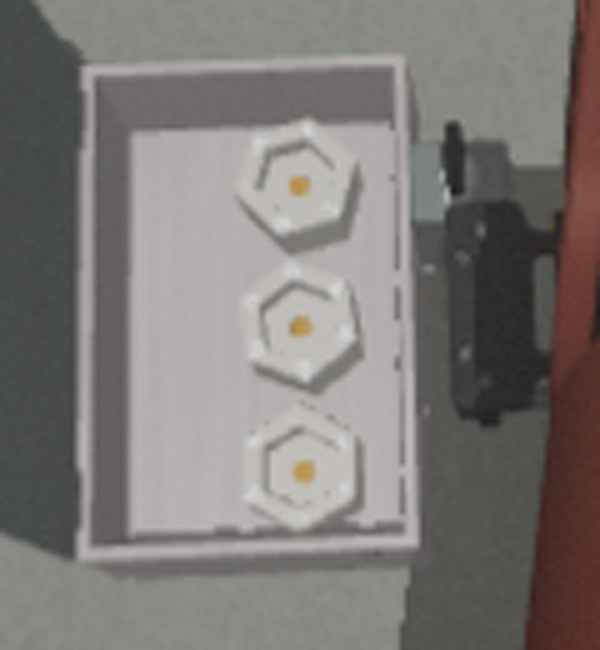

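View pics/t8a.png

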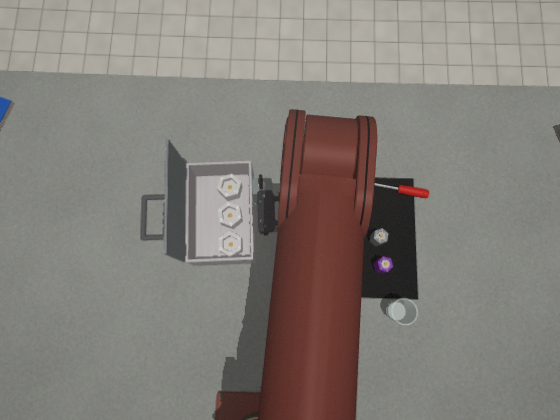

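```bash
cat > pk.py <<'E'
from h import *
C0=np.array([.5685,.1235]);YAW=np.radians(4.1)
Rc=np.array([[np.cos(YAW),-np.sin(YAW)],[np.sin(YAW),np.cos(YAW)]])
E
python3 - <<'E'
from pk import *
c=optics.camera("top");P=cloud(c)
k=5;im=cv2.resize(c["image"],None,fx=k,fy=k,interpolation=cv2.INTER_CUBIC)
# chamber rim corners outer at z=.104 (t8 pixel)
px=np.array([(82,67),(404,55),(418,547),(78,560)])/5+[169.6,149.6]
q=onz(c,px,.104);print("rim",q[:,:2],q.mean(0))
g=im.min(2).astype(int)
m=(g>195).astype(np.uint8)
z5=cv2.resize(P[...,2].astype(np.float32),None,fx=k,fy=k,interpolation=cv2.INTER_NEAREST)
m[:, :200*k]=0;m[:,247*k:]=0;m[:165*k]=0;m[262*k:]=0
out=im[150*k:280*k,170*k:290*k,::-1].copy()
print([np.percentile(g[165*k:262*k,218*k:243*k],p) for p in(5,25,50,75,95)])
zz=((z5>.048)&(z5<.062)).astype(np.uint8);zz[m*0==1]=0
zz[:, :200*k]=0;zz[:,247*k:]=0;zz[:165*k]=0;zz[262*k:]=0
zz=cv2.medianBlur(zz,7)
cs,_=cv2.findContours(zz,0,cv2.CHAIN_APPROX_NONE)
for cc in sorted(cs,key=cv2.contourArea)[-3:]:
    h=cv2.convexHull(cc)[:,0]
    cv2.polylines(out,[(h-[170*k,150*k]).astype(np.int32)],True,(0,0,255))
    w=onz(c,(h+.5)/k-.5,.054)[:,:2]
    cen=cv2.minEnclosingCircle((w*1000).astype(np.float32))
    a=np.radians(np.arange(0,60,.5));W=[]
    for t in a:
        d=np.array([[np.cos(t+j*np.pi/3),np.sin(t+j*np.pi/3)] for j in range(3)])
        pr=w@d.T;W.append((pr.max(0)-pr.min(0)).sum()/3*1000)
    i=int(np.argmin(W));t=a[i]
    d=np.array([[np.cos(t+j*np.pi/3),np.sin(t+j*np.pi/3)] for j in range(3)]);pr=w@d.T
    ctr=np.linalg.lstsq(d,(pr.max(0)+pr.min(0))/2,rcond=None)[0]
    print("ctr",ctr,"flat dir deg",np.degrees(t),"width",W[i],"max",max(W),"circ",cen, "chamber",Rc.T@(ctr-C0))
hsv=cv2.cvtColor(im,cv2.COLOR_RGB2HSV)
gm=((hsv[...,0]>10)&(hsv[...,0]<28)&(hsv[...,1]>120)).astype(np.uint8);gm[:,:210*k]=0;gm[:,247*k:]=0;gm[:165*k]=0;gm[262*k:]=0
n,l,st,ct=cv2.connectedComponentsWithStats(gm)
for i in range(1,n):
    if st[i,4]>50: print("gold",(ct[i]+.5)/k-.5,onz(c,((ct[i]+.5)/k-.5)[None],.034))
cv2.imwrite("pics/pk1.png",out)
E
```

```text
rim [[0.69124286 0.21974659]
 [0.70329339 0.05093335]
 [0.44401924 0.03177857]
 [0.43267058 0.20113987]] [0.56780652 0.1258996  0.104     ]
[np.float64(107.0), np.float64(138.0), np.float64(175.0), np.float64(184.0), np.float64(192.0)]
ctr [0.64949494 0.11071934] flat dir deg 16.5 width 61.35794962459292 max 68.39432963760866 circ ((649.15576171875, 110.67710876464844), 34.620426177978516) chamber [ 0.07987387 -0.01853889]
ctr [0.56988325 0.10524605] flat dir deg 41.5 width 61.34738294357303 max 67.38678884059313 circ ((569.08740234375, 104.96261596679688), 34.31022644042969) chamber [ 7.45956150e-05 -1.83061294e-02]
ctr [0.49017623 0.09911825] flat dir deg 33.5 width 60.6462593715516 max 66.27056898672802 circ ((490.1216125488281, 99.71468353271484), 33.40695571899414) chamber [-0.07986656 -0.0187194 ]
gold [229.27919463 186.8295302 ] [[0.64955923 0.1123295  0.034     ]]
gold [229.68205128 215.06923077] [[0.56955161 0.10663712 0.034     ]]
gold [230.22168675 243.98072289] [[0.49006395 0.10059202 0.034     ]]
```

View pics/pk1.png

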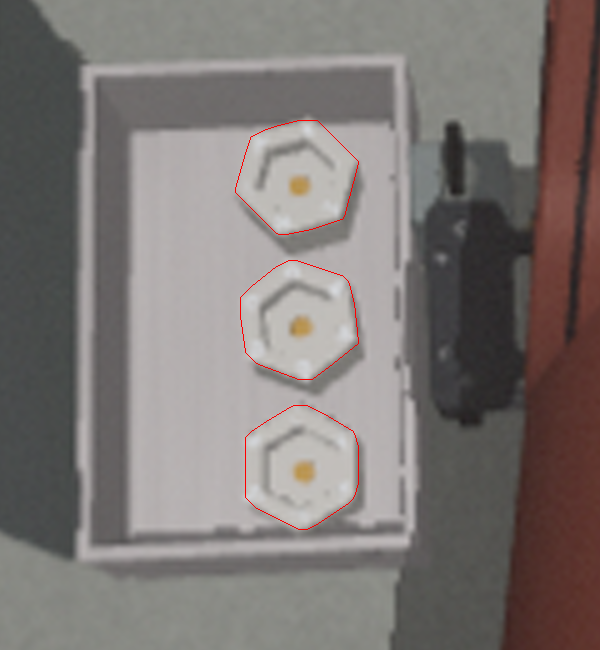

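```bash
cat > hx.py <<'E'
from pk import *
def hexes(c,zlo,zhi,zp,size,box,P=None,k=5,n=9,maxd=None):
    P=cloud(c) if P is None else P
    m=((P[...,2]>zlo)&(P[...,2]<zhi)&(P[...,0]>box[0])&(P[...,0]<box[1])&(P[...,1]>box[2])&(P[...,1]<box[3])).astype(np.uint8)
    m=cv2.resize(m,None,fx=k,fy=k,interpolation=cv2.INTER_NEAREST);m=cv2.medianBlur(m,7)
    cs,_=cv2.findContours(m,0,cv2.CHAIN_APPROX_NONE);res=[]
    for cc in cs:
        if cv2.contourArea(cc)<80*k*k/2: continue
        h=cv2.convexHull(cc)[:,0]; w=onz(c,(h+.5)/k-.5,zp)[:,:2]
        a=np.radians(np.arange(0,60,.5));W=[]
        D=lambda t:np.array([[np.cos(t+j*np.pi/3),np.sin(t+j*np.pi/3)] for j in range(3)])
        for t in a: pr=w@D(t).T;W.append((pr.max(0)-pr.min(0)).mean()*1000)
        i=int(np.argmin(W));t=a[i];d=D(t);pr=w@d.T
        ctr=np.linalg.lstsq(d,(pr.max(0)+pr.min(0))/2,rcond=None)[0]
        u=c["image"][tuple(np.round(proj(c,[[*ctr,zp]])[0]+[0,0]).astype(int)[::-1])]
        md=np.median(c["image"].reshape(-1,3)[cv2.resize(cv2.drawContours(np.zeros(m.shape,np.uint8),[cc],-1,1,-1),(560,420),interpolation=cv2.INTER_NEAREST).ravel()>0],axis=0)
        print("ctr",np.round(ctr,4),"flat %.1f"%np.degrees(t),"W %.1f..%.1f"%(W[i],max(W)),"col",md,"n",int(cv2.contourArea(cc)/k/k))
        res.append((ctr,np.degrees(t)))
    return res
E
python3 - <<'E'
from hx import *
s=optics.camera("side");print("side now");hexes(s,.054,.0645,.060,36,(.40,.68,-.36,-.07))
t=optics.camera("top");t["image"]=cv2.imread("pics/top0.png")[:,:,::-1];print("top initial");hexes(t,.054,.067,.060,36,(.40,.68,-.36,-.07),np.load("topP.npy"))
save(s,"s9.png",(190,240,350,380),4)
E
```

```text
side now
ctr [ 0.4476 -0.3124] flat 45.0 W 39.6..42.7 col [110.  61. 128.] n 292
ctr [ 0.5209 -0.3028] flat 23.5 W 39.5..42.9 col [116.5 120.  112.5] n 278
ctr [ 0.4484 -0.1983] flat 18.5 W 40.0..43.6 col [116.  118.  110.5] n 222
ctr [ 0.6157 -0.1946] flat 52.0 W 38.9..42.7 col [118.  120.5 112. ] n 211
ctr [ 0.6367 -0.1135] flat 17.5 W 40.3..44.0 col [150.  45.  43.] n 183
top initial
ctr [ 0.4479 -0.3075] flat 43.0 W 37.9..41.3 col [134.  79. 151.] n 169
ctr [ 0.4489 -0.1929] flat 20.0 W 37.5..41.7 col [153. 152. 146.] n 162
ctr [ 0.5215 -0.298 ] flat 20.0 W 38.2..41.5 col [136. 137. 133.] n 163
ctr [ 0.6161 -0.1894] flat 56.0 W 38.3..41.4 col [137. 137. 133.] n 154
ctr [ 0.6379 -0.1083] flat 17.0 W 38.4..41.4 col [165.  52.  49.] n 153
```

View pics/s9.png

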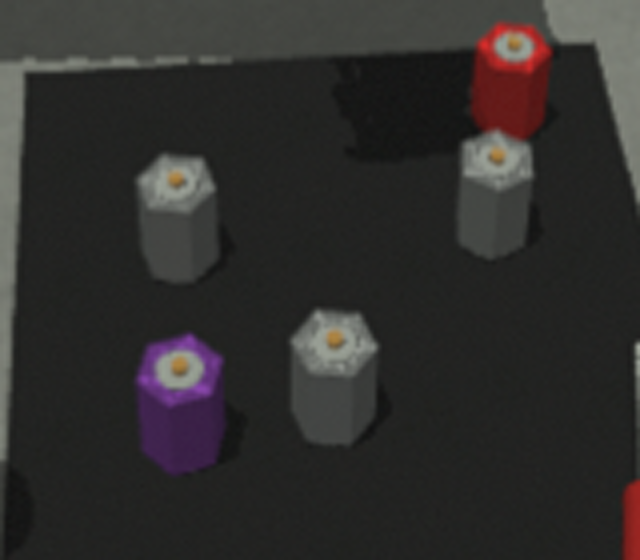

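>>> {"api": "jog_arm", "payload": {
  "steps": [
    {"gripper":55,"xyz":[18,10,-18],"spin":0.12},
    {"gripper":55,"xyz":[36,20,-36],"spin":0.24},
    {"gripper":55,"xyz":[54,30,-54],"spin":0.36},
    {"gripper":55,"xyz":[72,40,-72],"spin":0.48},
    {"gripper":55,"xyz":[90,60,-90],"spin":0.6},
    {"gripper":55,"xyz":[109,80,-109],"spin":0.72},
    {"gripper":55,"xyz":[109,100,-109],"spin":0.84},
    {"gripper":55,"xyz":[109,107,-109],"spin":0.96},
    {"gripper":55,"xyz":[109,107,-109],"spin":1.08},
    {"gripper":55,"xyz":[109,107,-109],"spin":1.2}
  ]
}}

```text
time: 11.02
position: [0.6171, -0.1836, 0.2499]
eef_rot: [-0.598, 0.377, -0.376, 0.599]
wrist_force: [-0.3, 0.7, 0.4]
width: 0.633
```

```bash
python3 - <<'E'
from hx import *
to((.617,-.1908,.15),-6)
E
```

```text
pos [ 0.6171 -0.1836  0.2499] jaw yaw 25.7 shift [ 6.6 99.9 -3.2] j7 0.51 t 11.0
spin 0.552 (yaw ccw +-31.7 deg)
```

>>> {"api": "jog_arm", "payload": {
  "steps": [
    {"gripper":55,"xyz":[0,0,0],"spin":0.12},
    {"gripper":55,"xyz":[0,0,0],"spin":0.24},
    {"gripper":55,"xyz":[0,0,0],"spin":0.36},
    {"gripper":55,"xyz":[0,0,0],"spin":0.48},
    {"gripper":55,"xyz":[0,0,0],"spin":0.55},
    {"gripper":55,"xyz":[0,0,0],"spin":0.55},
    {"gripper":55,"xyz":[0,0,0],"spin":0.55}
  ]
}}

```text
time: 11.6
position: [0.6174, -0.1841, 0.251]
eef_rot: [0.476, -0.523, 0.523, -0.476]
wrist_force: [0.1, -0.1, 0.4]
width: 0.629
```

```bash
python3 - <<'E'
from hx import *
s=optics.camera("side");hexes(s,.054,.0645,.060,36,(.40,.68,-.36,-.07))
to((.617,-.1908,.054),-6)
E
```

```text
ctr [ 0.4473 -0.3124] flat 44.0 W 39.6..43.1 col [115.  63. 136.] n 299
ctr [ 0.5208 -0.303 ] flat 23.5 W 39.9..42.9 col [123. 127. 119.] n 283
ctr [ 0.4481 -0.1985] flat 16.5 W 40.4..43.7 col [121.  123.5 116. ] n 226
ctr [ 0.6157 -0.1946] flat 52.0 W 38.9..43.3 col [ 99.  102.   89.5] n 209
ctr [ 0.6367 -0.1143] flat 15.5 W 41.3..44.3 col [93. 32. 30.] n 185
pos [ 0.6173 -0.1845  0.2509] jaw yaw -5.4 shift [  6.3 196.9   0.3] j7 -0.00 t 11.7
spin 0.010 (yaw ccw +-0.6 deg)
```

>>> {"api": "jog_arm", "payload": {
  "steps": [
    {"gripper":58,"xyz":[6,40,0],"spin":0.01},
    {"gripper":58,"xyz":[6,80,0],"spin":0.01},
    {"gripper":58,"xyz":[6,115,0],"spin":0.01},
    {"gripper":58,"xyz":[6,150,0],"spin":0.01},
    {"gripper":58,"xyz":[6,180,0],"spin":0.01},
    {"gripper":58,"xyz":[6,197,0],"spin":0.01},
    {"gripper":30,"xyz":[6,197,0],"spin":0.01},
    {"gripper":30,"xyz":[6,197,0],"spin":0.01},
    {"gripper":30,"xyz":[6,197,0],"spin":0.01},
    {"gripper":30,"xyz":[6,197,0],"spin":0.01}
  ],
  "grip_force": 25
}}

```text
time: 12.48
position: [0.6178, -0.1918, 0.0558]
eef_rot: [0.472, -0.525, 0.527, -0.473]
wrist_force: [-2.3, -0.0, 0.3]
width: 0.447
```

>>> {"api": "jog_arm", "payload": {
  "steps": [
    {"gripper":30,"xyz":[0,0,0],"spin":0},
    {"gripper":30,"xyz":[0,0,0],"spin":0},
    {"gripper":30,"xyz":[0,0,0],"spin":0}
  ]
}}

```text
time: 12.73
position: [0.6175, -0.1919, 0.0557]
eef_rot: [0.472, -0.526, 0.527, -0.473]
wrist_force: [-1.7, -0.1, 7.4]
width: 0.411
```

```bash
python3 - <<'E'
from hx import *
s=arm.read_state();print(s["wrist_force"],s["width"]*87)
to((.617,-.1908,.25),-6)
E
```

```text
[-1.74267879 -0.1347838   7.39295951] 35.77840187768234
pos [ 0.6175 -0.1919  0.0557] jaw yaw -6.2 shift [-9.000e-01 -1.943e+02 -1.000e-01] j7 -0.08 t 12.7
spin -0.004 (yaw ccw +0.2 deg)
```

>>> {"api": "jog_arm", "payload": {
  "steps": [
    {"gripper":30,"xyz":[0,-25,0],"spin":0},
    {"gripper":30,"xyz":[0,-60,0],"spin":0},
    {"gripper":30,"xyz":[0,-95,0],"spin":0},
    {"gripper":30,"xyz":[0,-130,0],"spin":0},
    {"gripper":30,"xyz":[0,-165,0],"spin":0},
    {"gripper":30,"xyz":[0,-194,0],"spin":0},
    {"gripper":30,"xyz":[0,-194,0],"spin":0}
  ],
  "grip_force": 40
}}

```text
time: 13.32
position: [0.619, -0.1919, 0.2556]
eef_rot: [0.47, -0.523, 0.53, -0.474]
wrist_force: [1.5, -0.3, -1.6]
width: 0.414
```

```bash
python3 - <<'E'
from hx import *
s=arm.read_state();print(s["wrist_force"],s["width"]*87)
to((.6502,.1115,.25),-43.5)
c=optics.camera("side");save(c,"s10.png")
E
```

```text
[ 1.46748233 -0.25620677 -1.6153033 ] 36.018049667861185
pos [ 0.619  -0.1919  0.2556] jaw yaw -6.2 shift [-305.     4.9   -2. ] j7 -0.01 t 13.3
spin 0.650 (yaw ccw +-37.3 deg)
```

View pics/s10.png

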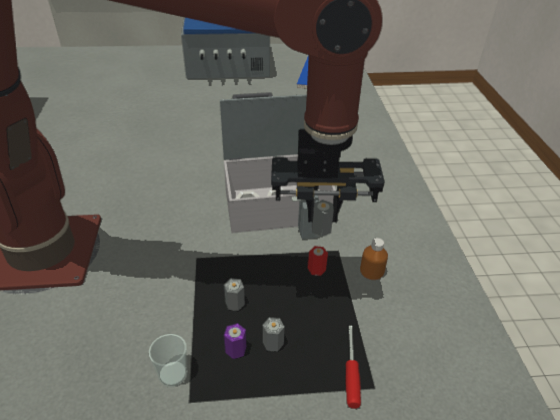

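>>> {"api": "jog_arm", "payload": {
  "steps": [
    {"gripper":30,"xyz":[-33,0,-1],"spin":0.06},
    {"gripper":30,"xyz":[-66,0,-1],"spin":0.13},
    {"gripper":30,"xyz":[-100,0,-1],"spin":0.2},
    {"gripper":30,"xyz":[-133,0,-1],"spin":0.27},
    {"gripper":30,"xyz":[-166,0,-1],"spin":0.34},
    {"gripper":30,"xyz":[-200,0,-2],"spin":0.41},
    {"gripper":30,"xyz":[-233,0,-2],"spin":0.48},
    {"gripper":30,"xyz":[-266,0,-2],"spin":0.55},
    {"gripper":30,"xyz":[-290,0,-2],"spin":0.61},
    {"gripper":30,"xyz":[-305,0,-2],"spin":0.65}
  ]
}}

```text
time: 14.2
position: [0.6466, 0.1158, 0.2463]
eef_rot: [-0.28, 0.65, -0.649, 0.279]
wrist_force: [-1.3, -0.3, -2.1]
width: 0.41
```

>>> {"api": "jog_arm", "payload": {
  "steps": [
    {"gripper":30,"xyz":[0,0,0],"spin":0},
    {"gripper":30,"xyz":[0,0,0],"spin":0},
    {"gripper":30,"xyz":[0,0,0],"spin":0}
  ]
}}

```text
time: 14.45
position: [0.6474, 0.1105, 0.2467]
eef_rot: [0.28, -0.649, 0.65, -0.279]
wrist_force: [-0.5, -0.2, -2.0]
width: 0.415
```

```bash
python3 - <<'E'
from hx import *
s=arm.read_state();print(s["wrist_force"],s["width"]*87)
to((.6502,.1115,.15),-43.5)
c=optics.camera("side");save(c,"s11.png",(215,80,375,240),4)
c=optics.camera("top");save(c,"t11.png",(170,120,330,280),4)
E
```

```text
[-0.51239141 -0.22112094 -1.9549615 ] 36.11656140021594
pos [0.6474 0.1105 0.2467] jaw yaw -43.5 shift [-2.8 96.7  1.3] j7 -1.14 t 14.4
spin 0.000 (yaw ccw +-0.0 deg)
```

View pics/s11.png

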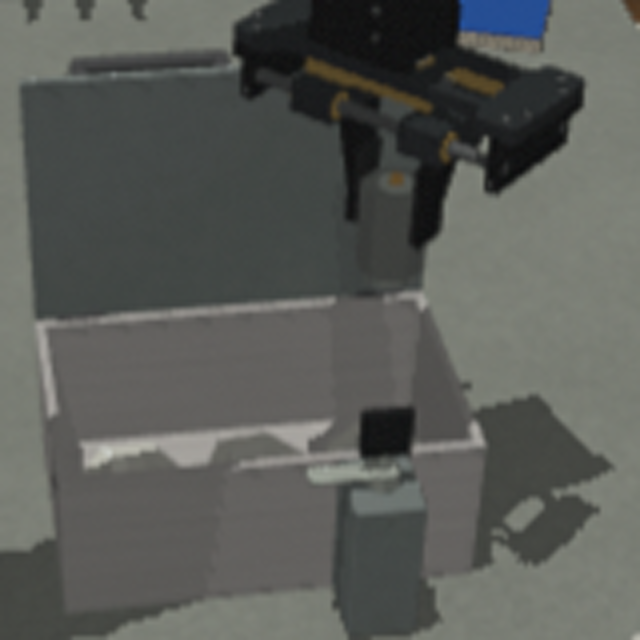

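View pics/t11.png

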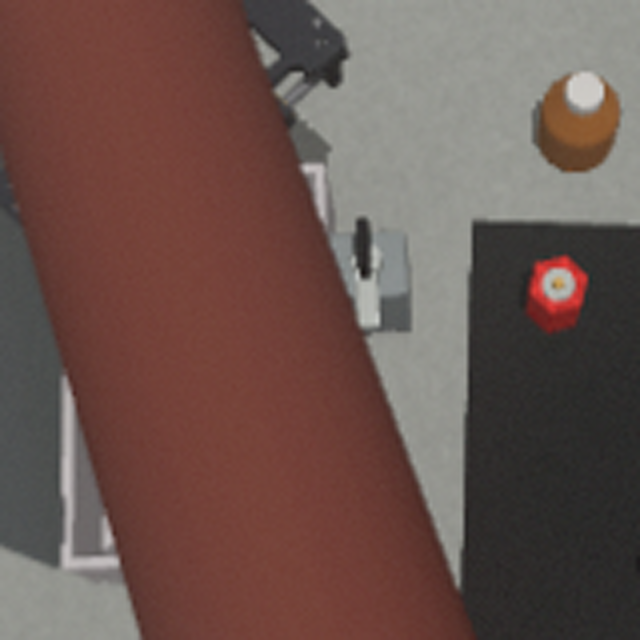

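```bash
python3 - <<'E'
from hx import *
c=optics.camera("side");k=4
im=cv2.resize(c["image"][110:140,300:330],None,fx=8,fy=8,interpolation=cv2.INTER_CUBIC);h=cv2.cvtColor(im,cv2.COLOR_RGB2HSV)
m=((h[...,1]>100)&(h[...,0]<28)&(h[...,0]>8)).astype(np.uint8);n,l,st,ct=cv2.connectedComponentsWithStats(m)
for i in range(1,n):
    if st[i,4]>60:
        p=(ct[i]+.5)/8-.5+[300,110];print(st[i,4],p,onz(c,p[None],.254))
P=cloud(c);print(P[125,314],P[128,313],P[140,312])
E
```

```text
1021 [326.6161239  115.66876836] [[0.68449933 0.14771867 0.254     ]]
423 [313.81634161 124.1768617 ] [[0.64825329 0.11056613 0.254     ]]
[0.64790116 0.10568089 0.25469289] [0.64529407 0.10142646 0.24941452] [0.64357741 0.09356346 0.22221889]
```

>>> {"api": "jog_arm", "payload": {
  "steps": [
    {"gripper":30,"xyz":[-2.5,30,1],"spin":0},
    {"gripper":30,"xyz":[-2.5,60,1],"spin":0},
    {"gripper":30,"xyz":[-2.5,90,1],"spin":0},
    {"gripper":30,"xyz":[-2.5,110,1],"spin":0},
    {"gripper":30,"xyz":[-2.5,122,1],"spin":0},
    {"gripper":30,"xyz":[-2.5,130,1],"spin":0},
    {"gripper":30,"xyz":[-2.5,130,1],"spin":0},
    {"gripper":30,"xyz":[-2.5,130,1],"spin":0}
  ]
}}

```text
time: 15.27
position: [0.6507, 0.1127, 0.1186]
eef_rot: [0.279, -0.65, 0.65, -0.279]
wrist_force: [0.3, 0.2, -0.6]
width: 0.414
```

```bash
python3 - <<'E'
from hx import *
s=arm.read_state();print(s["wrist_force"],s["width"]*87)
to((.6498,.1115,.09),-43.5)
E
```

```text
[ 0.34609896  0.20549992 -0.60009007] 35.98578477787197
pos [0.6507 0.1127 0.1186] jaw yaw -43.5 shift [ 1.5 28.6  0.2] j7 -1.18 t 15.3
spin -0.000 (yaw ccw +0.0 deg)
```

>>> {"api": "jog_arm", "payload": {
  "steps": [
    {"gripper":30,"xyz":[1,4,0],"spin":0},
    {"gripper":30,"xyz":[1.2,8,0],"spin":0},
    {"gripper":30,"xyz":[1.2,12,0],"spin":0},
    {"gripper":30,"xyz":[1.2,15,0],"spin":0},
    {"gripper":30,"xyz":[1.2,15,0],"spin":0}
  ]
}}

```text
time: 15.68
position: [0.6494, 0.1113, 0.1026]
eef_rot: [0.279, -0.649, 0.65, -0.279]
wrist_force: [-0.2, -1.9, -1.5]
width: 0.411
```

```bash
python3 - <<'E'
from hx import *
s=arm.read_state();print(s["wrist_force"],s["wrist_torque"],s["width"]*87)
to((.6498,.1115,.09),-43.5)
E
```

```text
[-0.1723792  -1.90164589 -1.5395713 ] [-0.41398625 -0.05794312  0.0075288 ] 35.74368091487793
pos [0.6494 0.1113 0.1026] jaw yaw -43.5 shift [-0.4 12.6  0.2] j7 -1.19 t 15.7
spin -0.000 (yaw ccw +0.0 deg)
```

>>> {"api": "jog_arm", "payload": {
  "steps": [
    {"gripper":30,"xyz":[0,4,0],"spin":0},
    {"gripper":30,"xyz":[0,8,0],"spin":0},
    {"gripper":30,"xyz":[0,12,0],"spin":0},
    {"gripper":30,"xyz":[0,14,0],"spin":0},
    {"gripper":30,"xyz":[0,14,0],"spin":0}
  ]
}}

```text
time: 16.1
position: [0.6492, 0.1114, 0.0896]
eef_rot: [0.279, -0.649, 0.65, -0.279]
wrist_force: [-6.0, -4.7, 11.6]
width: 0.411
```

```bash
python3 - <<'E'
from hx import *
s=arm.read_state();print(s["wrist_force"],s["wrist_torque"],s["width"]*87)
to((.6498,.1115,.09),-43.5)
E
```

```text
[-5.98931917 -4.72752514 11.61776674] [-1.15556648  1.34509306  0.05969028] 35.760547600925456
pos [0.6492 0.1114 0.0896] jaw yaw -43.5 shift [-0.5 -0.4  0.4] j7 -1.19 t 16.1
spin -0.000 (yaw ccw +0.0 deg)
```

>>> {"api": "jog_arm", "payload": {
  "steps": [
    {"gripper":44,"xyz":[0,0,0],"spin":0},
    {"gripper":44,"xyz":[0,0,0],"spin":0},
    {"gripper":44,"xyz":[0,0,0],"spin":0},
    {"gripper":44,"xyz":[0,-15,0],"spin":0},
    {"gripper":44,"xyz":[0,-45,0],"spin":0},
    {"gripper":44,"xyz":[0,-80,0],"spin":0},
    {"gripper":44,"xyz":[0,-120,0],"spin":0},
    {"gripper":44,"xyz":[0,-160,0],"spin":0},
    {"gripper":50,"xyz":[0,-180,0],"spin":0},
    {"gripper":50,"xyz":[0,-180,0],"spin":0}
  ]
}}

```text
time: 16.93
position: [0.6513, 0.1134, 0.2749]
eef_rot: [0.276, -0.649, 0.65, -0.282]
wrist_force: [0.3, 0.7, -0.0]
width: 0.558
```

```bash
python3 - <<'E'
from hx import *
s=optics.camera("side");hexes(s,.054,.0645,.060,36,(.40,.68,-.36,-.07))
save(s,"s12.png",(215,80,375,240),4)
to((.5217,-.3000,.25),21.5)
E
```

```text
ctr [ 0.4472 -0.3126] flat 44.5 W 40.0..43.1 col [109.   60.5 128. ] n 298
ctr [ 0.5208 -0.3034] flat 18.5 W 39.8..43.2 col [117. 120. 113.] n 282
ctr [ 0.4482 -0.1981] flat 18.5 W 40.0..43.8 col [115. 117. 109.] n 227
ctr [ 0.6371 -0.1139] flat 18.0 W 40.8..44.5 col [151.  47.  44.] n 183
pos [0.6504 0.113  0.2717] jaw yaw -43.5 shift [388.4  20.4 190.6] j7 -1.14 t 17.0
spin -1.134 (yaw ccw +65.0 deg)
```

View pics/s12.png

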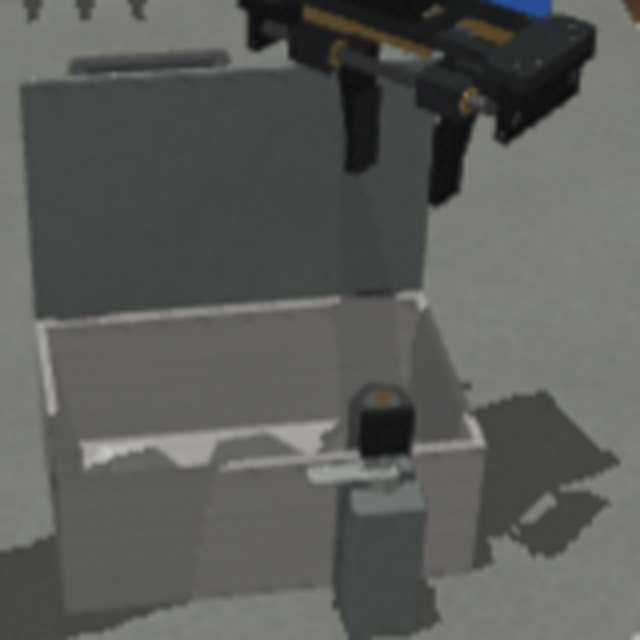

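>>> {"api": "jog_arm", "payload": {
  "steps": [
    {"gripper":55,"xyz":[36,0,18],"spin":0},
    {"gripper":55,"xyz":[72,5,36],"spin":0},
    {"gripper":55,"xyz":[108,10,53],"spin":0},
    {"gripper":55,"xyz":[144,15,71],"spin":0},
    {"gripper":55,"xyz":[180,20,88],"spin":-0.02},
    {"gripper":55,"xyz":[216,20,106],"spin":-0.04},
    {"gripper":55,"xyz":[252,20,124],"spin":-0.07},
    {"gripper":55,"xyz":[288,20,141],"spin":-0.07},
    {"gripper":55,"xyz":[324,20,159],"spin":-0.07},
    {"gripper":55,"xyz":[360,20,176],"spin":-0.07}
  ]
}}

```text
time: 17.82
position: [0.5279, -0.2718, 0.2471]
eef_rot: [-0.302, 0.64, -0.639, 0.301]
wrist_force: [0.2, -0.2, 0.1]
width: 0.631
```

>>> {"api": "jog_arm", "payload": {
  "steps": [
    {"gripper":55,"xyz":[14,0,7],"spin":0},
    {"gripper":55,"xyz":[28,30,14],"spin":0},
    {"gripper":55,"xyz":[28,60,14],"spin":0},
    {"gripper":55,"xyz":[28,90,14],"spin":0},
    {"gripper":55,"xyz":[28,90,14],"spin":0},
    {"gripper":55,"xyz":[28,90,14],"spin":0}
  ]
}}

```text
time: 18.32
position: [0.521, -0.2999, 0.1566]
eef_rot: [-0.303, 0.641, -0.638, 0.301]
wrist_force: [0.4, 0.5, 0.6]
width: 0.63
```

```bash
python3 - <<'E'
from hx import *
to((.5217,-.3000,.0555),-39.5)
s=optics.camera("side");save(s,"s13.png",(190,200,350,360),4)
hexes(s,.054,.0645,.060,36,(.40,.68,-.36,-.07))
E
```

```text
pos [ 0.521  -0.2999  0.1566] jaw yaw -39.5 shift [ -0.4 101.1   1.1] j7 -0.33 t 18.3
spin 0.001 (yaw ccw +-0.0 deg)
ctr [ 0.4472 -0.3122] flat 44.0 W 39.2..43.0 col [122.  68. 142.] n 291
ctr [ 0.5517 -0.2724] flat 17.0 W 39.5..42.1 col [66. 69. 66.] n 183
ctr [ 0.448  -0.1984] flat 18.0 W 40.3..44.2 col [67. 70. 66.] n 229
ctr [ 0.6371 -0.1137] flat 18.0 W 40.6..43.7 col [167.  53.  50.] n 182
```

View pics/s13.png

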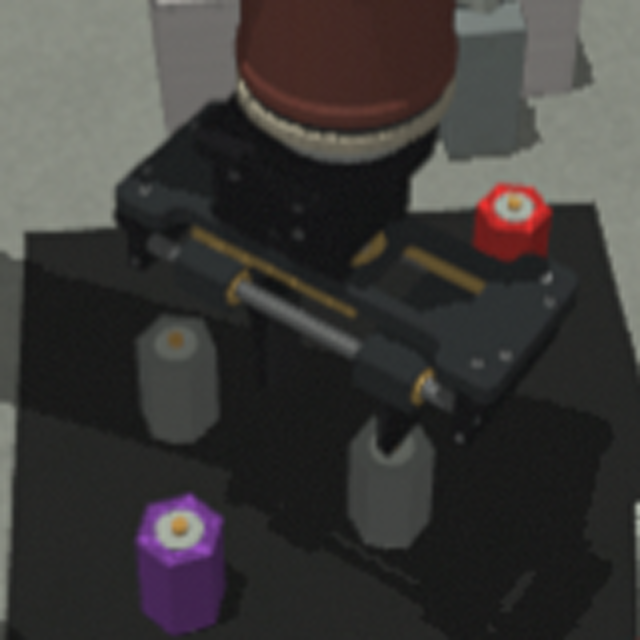

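The picture shows the second holder was knocked aside (now near pixel (287,320) in the full frame), no longer under the gripper. I'll back off and measure again.

>>> {"api": "jog_arm", "payload": {
  "steps": [
    {"gripper":55,"xyz":[0,-40,0],"spin":0},
    {"gripper":55,"xyz":[-30,-80,0],"spin":0},
    {"gripper":55,"xyz":[-70,-100,0],"spin":0},
    {"gripper":55,"xyz":[-105,-110,0],"spin":0},
    {"gripper":55,"xyz":[-140,-110,0],"spin":0},
    {"gripper":55,"xyz":[-150,-110,0],"spin":0}
  ]
}}

```text
time: 18.87
position: [0.6222, -0.1774, 0.273]
eef_rot: [0.302, -0.638, 0.639, -0.307]
wrist_force: [-0.2, 1.3, -1.0]
width: 0.631
```

```bash
python3 - <<'E'
from hx import *
s=optics.camera("side");save(s,"s14.png",(190,200,350,360),4)
hexes(s,.054,.0645,.060,36,(.40,.68,-.36,-.07))
c=s
im=cv2.resize(c["image"],None,fx=4,fy=4,interpolation=cv2.INTER_CUBIC);h=cv2.cvtColor(im,cv2.COLOR_RGB2HSV)
m=((h[...,1]>110)&(h[...,0]<28)&(h[...,0]>8)&(h[...,2]>60)).astype(np.uint8);n,l,st,ct=cv2.connectedComponentsWithStats(m)
for i in range(1,n):
    p=(ct[i]+.5)/4-.5
    w=onz(c,p[None],.063)[0]
    if st[i,4]>20 and .4<w[0]<.7 and -.36<w[1]<-.05: print(st[i,4],p,w)
to((.552,-.2705,.0555),-43)
E
```

```text
ctr [ 0.447  -0.3124] flat 44.0 W 39.5..42.7 col [116.   64.5 136. ] n 292
ctr [ 0.5514 -0.2725] flat 20.5 W 40.0..43.4 col [126.  129.  119.5] n 259
ctr [ 0.448  -0.1985] flat 16.5 W 40.4..44.4 col [120.  123.  114.5] n 228
ctr [ 0.6372 -0.1138] flat 18.0 W 40.7..43.7 col [93.  32.5 30. ] n 183
88 [317.98011364 250.47443182] [ 0.63721342 -0.10992463  0.063     ]
112 [233.5   284.375] [ 0.44797483 -0.19465078  0.063     ]
144 [287.61284722 310.15277778] [ 0.55196264 -0.26909728  0.063     ]
163 [234.36733129 331.01303681] [ 0.44694865 -0.30975084  0.063     ]
pos [ 0.6216 -0.1778  0.2718] jaw yaw -39.0 shift [117.  215.7   3.6] j7 -0.57 t 18.9
spin 0.070 (yaw ccw +-4.0 deg)
```

View pics/s14.png

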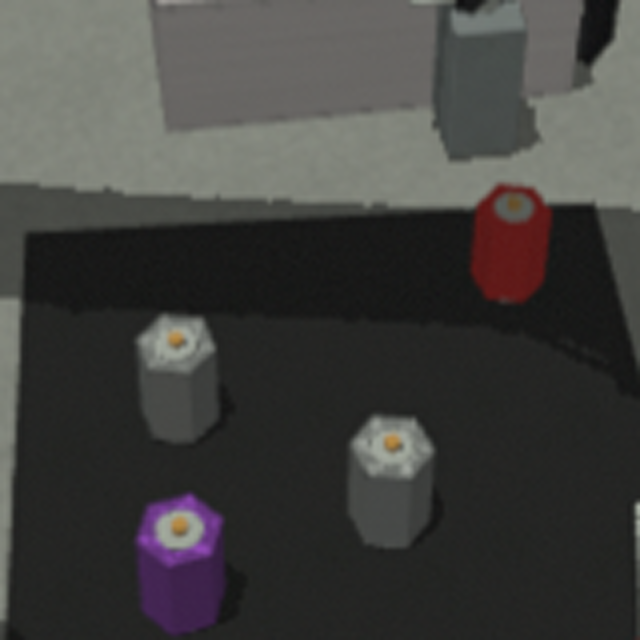

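>>> {"api": "jog_arm", "payload": {
  "steps": [
    {"gripper":58,"xyz":[35,30,1],"spin":0.0},
    {"gripper":58,"xyz":[70,60,2],"spin":0.01},
    {"gripper":58,"xyz":[100,85,3],"spin":0.02},
    {"gripper":58,"xyz":[116,100,3],"spin":0.02},
    {"gripper":58,"xyz":[116,110,3],"spin":0.02},
    {"gripper":58,"xyz":[116,115,3],"spin":0.02},
    {"gripper":58,"xyz":[116,115,3],"spin":0.02}
  ]
}}

```text
time: 19.5
position: [0.5468, -0.2758, 0.1542]
eef_rot: [-0.295, 0.642, -0.642, 0.296]
wrist_force: [-0.1, 0.1, -0.1]
width: 0.667
```

```bash
python3 - <<'E'
from hx import *
to((.552,-.2695,.0555),-40)
s=optics.camera("side");save(s,"s15.png",(190,200,350,360),4)
E
```

```text
pos [ 0.5468 -0.2758  0.1542] jaw yaw -40.6 shift [-8.1 98.7 -0.2] j7 -0.41 t 19.5
spin -0.010 (yaw ccw +0.6 deg)
```

View pics/s15.png

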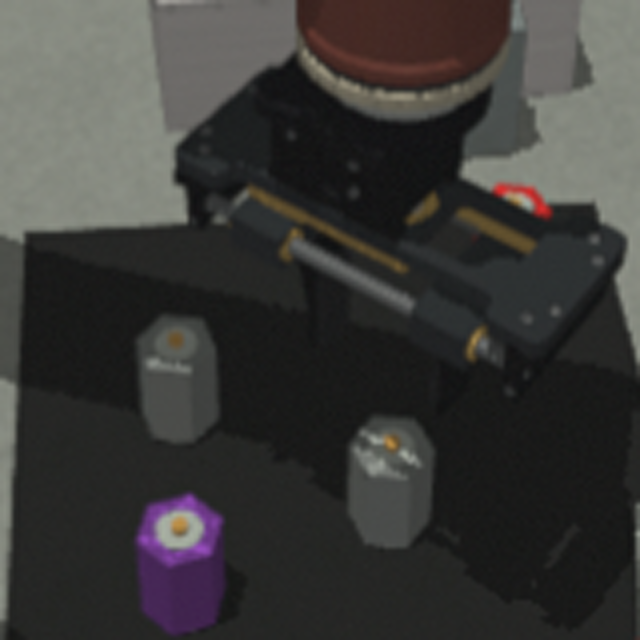

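>>> {"api": "jog_arm", "payload": {
  "steps": [
    {"gripper":58,"xyz":[-8,20,0],"spin":0},
    {"gripper":58,"xyz":[-8,50,0],"spin":0},
    {"gripper":58,"xyz":[-8,80,0],"spin":0},
    {"gripper":58,"xyz":[-8,99,0],"spin":0},
    {"gripper":30,"xyz":[-8,99,0],"spin":0},
    {"gripper":30,"xyz":[-8,99,0],"spin":0},
    {"gripper":30,"xyz":[-8,99,0],"spin":0},
    {"gripper":30,"xyz":[-8,99,0],"spin":0},
    {"gripper":30,"xyz":[-8,99,0],"spin":0},
    {"gripper":30,"xyz":[-8,99,0],"spin":0}
  ],
  "grip_force": 25
}}

```text
time: 20.38
position: [0.5528, -0.2707, 0.0569]
eef_rot: [0.295, -0.642, 0.643, -0.296]
wrist_force: [-0.8, 1.6, 6.3]
width: 0.412
```

```bash
python3 - <<'E'
from hx import *
s=arm.read_state();print(s["wrist_force"],s["width"]*87)
to((.552,-.2695,.26),-40)
E
```

```text
[-0.81994939  1.58534228  6.33939943] 35.84051989740261
pos [ 0.5528 -0.2707  0.0569] jaw yaw -40.6 shift [  -0.6 -203.1   -0.7] j7 -0.46 t 20.4
spin -0.011 (yaw ccw +0.6 deg)
```

>>> {"api": "jog_arm", "payload": {
  "steps": [
    {"gripper":30,"xyz":[0,-25,0],"spin":0},
    {"gripper":30,"xyz":[0,-60,0],"spin":0},
    {"gripper":30,"xyz":[0,-95,0],"spin":0},
    {"gripper":30,"xyz":[0,-130,0],"spin":0},
    {"gripper":30,"xyz":[0,-165,0],"spin":0},
    {"gripper":30,"xyz":[0,-194,0],"spin":0},
    {"gripper":30,"xyz":[0,-194,0],"spin":0}
  ],
  "grip_force": 40
}}

```text
time: 20.97
position: [0.5539, -0.2713, 0.2568]
eef_rot: [0.293, -0.639, 0.645, -0.298]
wrist_force: [0.6, -0.9, -0.9]
width: 0.41
```

```bash
python3 - <<'E'
from hx import *
s=arm.read_state();print(s["wrist_force"],s["width"]*87)
to((.57,.106,.25),41.5)
E
```

```text
[ 0.58954497 -0.85150789 -0.87102817] 35.688718778710765
pos [ 0.5539 -0.2713  0.2568] jaw yaw -40.6 shift [-296.8    5.1 -233.5] j7 -0.40 t 21.0
spin -1.433 (yaw ccw +82.1 deg)
```

>>> {"api": "jog_arm", "payload": {
  "steps": [
    {"gripper":30,"xyz":[-28,0,-22],"spin":-0.1},
    {"gripper":30,"xyz":[-56,0,-44],"spin":-0.2},
    {"gripper":30,"xyz":[-84,0,-66],"spin":-0.3},
    {"gripper":30,"xyz":[-112,0,-88],"spin":-0.4},
    {"gripper":30,"xyz":[-140,0,-110],"spin":-0.5},
    {"gripper":30,"xyz":[-168,0,-132],"spin":-0.6},
    {"gripper":30,"xyz":[-196,0,-154],"spin":-0.7},
    {"gripper":30,"xyz":[-224,0,-176],"spin":-0.8},
    {"gripper":30,"xyz":[-252,0,-198],"spin":-0.9},
    {"gripper":30,"xyz":[-280,0,-220],"spin":-1.0}
  ]
}}

```text
time: 21.8
position: [0.5664, 0.0869, 0.2491]
eef_rot: [-0.568, 0.421, -0.421, 0.568]
wrist_force: [1.0, -0.2, -0.9]
width: 0.412
```

>>> {"api": "jog_arm", "payload": {
  "steps": [
    {"gripper":30,"xyz":[0,0,0],"spin":-0.1},
    {"gripper":30,"xyz":[0,0,0],"spin":-0.2},
    {"gripper":30,"xyz":[0,0,0],"spin":-0.3},
    {"gripper":30,"xyz":[0,0,0],"spin":-0.4},
    {"gripper":30,"xyz":[0,0,0],"spin":-0.43},
    {"gripper":30,"xyz":[0,0,0],"spin":-0.43},
    {"gripper":30,"xyz":[0,0,0],"spin":-0.43}
  ]
}}

```text
time: 22.38
position: [0.5666, 0.0852, 0.2488]
eef_rot: [0.644, -0.292, 0.292, -0.644]
wrist_force: [0.3, -0.2, -1.8]
width: 0.412
```

```bash
cat > stud.py <<'E'
from hx import *
def stud(dz):
    s=arm.read_state();p=s["position"];c=optics.camera("side");q=proj(c,[[p[0],p[1],p[2]-dz+.063]])[0]
    x0,y0=int(q[0])-10,int(q[1])-10
    im=cv2.resize(c["image"][y0:y0+20,x0:x0+20],None,fx=8,fy=8,interpolation=cv2.INTER_CUBIC);h=cv2.cvtColor(im,cv2.COLOR_RGB2HSV)
    m=((h[...,1]>90)&(h[...,0]<28)&(h[...,0]>8)).astype(np.uint8);n,l,st,ct=cv2.connectedComponentsWithStats(m)
    print("expect",q)
    for i in range(1,n):
        if st[i,4]>60:
            r=(ct[i]+.5)/8-.5+[x0,y0];print(st[i,4],r,onz(c,r[None],p[2]-dz+.063)[0])
    return c
E
python3 - <<'E'
from stud import *
s=arm.read_state();print(s["wrist_force"],s["width"]*87)
to((.57,.106,.12),41.5)
c=stud(.0565);save(c,"s16.png",(215,80,375,240),4)
E
```

```text
[ 0.32020911 -0.1525097  -1.77773601] 35.87062605334883
pos [0.5666 0.0852 0.2488] jaw yaw 41.2 shift [-13.4 128.8  16.2] j7 0.35 t 22.4
spin -0.005 (yaw ccw +0.3 deg)
expect [279.72119535 130.60812232]
1390 [274.65593525 122.82751799] [0.55822717 0.12028326 0.25529595]
501 [279.83320858 130.82771956] [0.56676904 0.0842367  0.25529595]
```

View pics/s16.png

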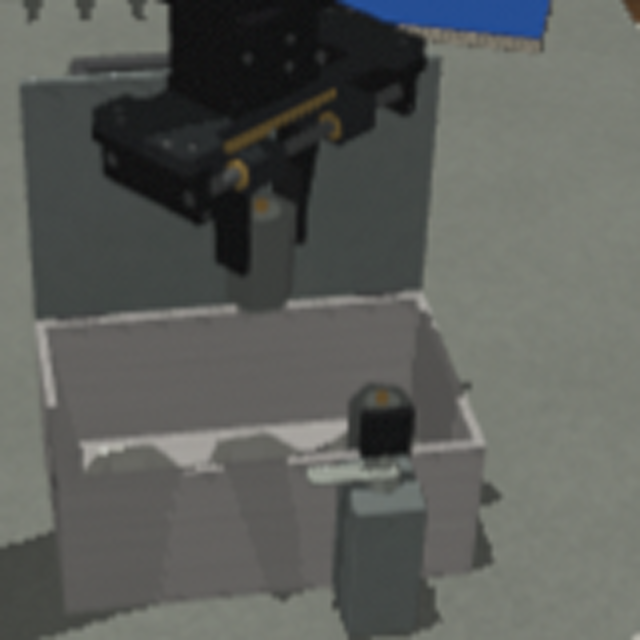

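>>> {"api": "jog_arm", "payload": {
  "steps": [
    {"gripper":30,"xyz":[-7,10,8],"spin":0},
    {"gripper":30,"xyz":[-13,40,16],"spin":0},
    {"gripper":30,"xyz":[-13,70,16],"spin":0},
    {"gripper":30,"xyz":[-13,100,16],"spin":0},
    {"gripper":30,"xyz":[-13,120,16],"spin":0},
    {"gripper":30,"xyz":[-13,129,16],"spin":0},
    {"gripper":30,"xyz":[-13,129,16],"spin":0},
    {"gripper":30,"xyz":[-13,129,16],"spin":0}
  ]
}}

```text
time: 23.1
position: [0.5705, 0.1058, 0.1204]
eef_rot: [-0.644, 0.292, -0.292, 0.644]
wrist_force: [0.5, 0.2, -0.6]
width: 0.412
```

```bash
python3 - <<'E'
from stud import *
s=arm.read_state();print(s["wrist_force"],s["width"]*87)
to((.5698,.106,.09),41.5)
E
```

```text
[ 0.45765167  0.15739113 -0.56026665] 35.88091924318677
pos [0.5705 0.1058 0.1204] jaw yaw 41.3 shift [-0.6 30.4 -0.4] j7 0.24 t 23.1
spin -0.004 (yaw ccw +0.2 deg)
```

>>> {"api": "jog_arm", "payload": {
  "steps": [
    {"gripper":30,"xyz":[-0.5,5,-0.4],"spin":0},
    {"gripper":30,"xyz":[-0.5,9,-0.4],"spin":0},
    {"gripper":30,"xyz":[-0.5,13,-0.4],"spin":0},
    {"gripper":30,"xyz":[-0.5,17,-0.4],"spin":0},
    {"gripper":30,"xyz":[-0.5,19,-0.4],"spin":0},
    {"gripper":30,"xyz":[-0.5,19,-0.4],"spin":0}
  ]
}}

```text
time: 23.6
position: [0.5692, 0.1056, 0.1002]
eef_rot: [0.644, -0.292, 0.291, -0.644]
wrist_force: [-0.6, 0.8, -1.6]
width: 0.408
```

>>> {"api": "jog_arm", "payload": {
  "steps": [
    {"gripper":30,"xyz":[0,4,0],"spin":0},
    {"gripper":30,"xyz":[0,8,0],"spin":0},
    {"gripper":30,"xyz":[0,11,0],"spin":0},
    {"gripper":30,"xyz":[0,12,0],"spin":0},
    {"gripper":30,"xyz":[0,12,0],"spin":0}
  ]
}}

```text
time: 24.02
position: [0.5696, 0.1057, 0.0908]
eef_rot: [0.645, -0.291, 0.292, -0.644]
wrist_force: [-10.8, -3.2, 23.8]
width: 0.411
```

```bash
python3 - <<'E'
from stud import *
s=arm.read_state();print(s["wrist_force"],s["width"]*87)
to((.5698,.106,.09),41.5)
E
```

```text
[-10.82104858  -3.2277745   23.82929152] 35.73718687704004
pos [0.5696 0.1057 0.0908] jaw yaw 41.3 shift [-0.1  0.8  0.4] j7 0.22 t 24.0
spin -0.003 (yaw ccw +0.2 deg)
```

>>> {"api": "jog_arm", "payload": {
  "steps": [
    {"gripper":44,"xyz":[0,0,0],"spin":0},
    {"gripper":44,"xyz":[0,0,0],"spin":0},
    {"gripper":44,"xyz":[0,0,0],"spin":0},
    {"gripper":44,"xyz":[0,-15,0],"spin":0},
    {"gripper":44,"xyz":[0,-45,0],"spin":0},
    {"gripper":44,"xyz":[0,-80,0],"spin":0},
    {"gripper":44,"xyz":[0,-120,0],"spin":0},
    {"gripper":44,"xyz":[0,-160,0],"spin":0},
    {"gripper":50,"xyz":[0,-170,0],"spin":0},
    {"gripper":50,"xyz":[0,-170,0],"spin":0}
  ]
}}

```text
time: 24.85
position: [0.5712, 0.1064, 0.2624]
eef_rot: [-0.643, 0.29, -0.293, 0.645]
wrist_force: [-0.6, 0.4, -0.2]
width: 0.558
```

```bash
python3 - <<'E'
from hx import *
s=optics.camera("side");hexes(s,.054,.0645,.060,36,(.40,.68,-.36,-.07))
save(s,"s17.png",(215,80,375,240),4)
to((.4485,-.1945,.25),18)
E
```

```text
ctr [ 0.4472 -0.3127] flat 44.5 W 40.0..42.9 col [109.  60. 128.] n 296
ctr [ 0.4481 -0.1984] flat 16.5 W 40.5..44.0 col [115.5 117.5 110.5] n 225
ctr [ 0.637 -0.114] flat 18.0 W 41.0..44.8 col [152.   46.5  44. ] n 186
pos [0.5702 0.1059 0.2598] jaw yaw 41.3 shift [ 145.4    9.4 -289.7] j7 0.32 t 24.9
spin 0.407 (yaw ccw +-23.3 deg)
```

View pics/s17.png

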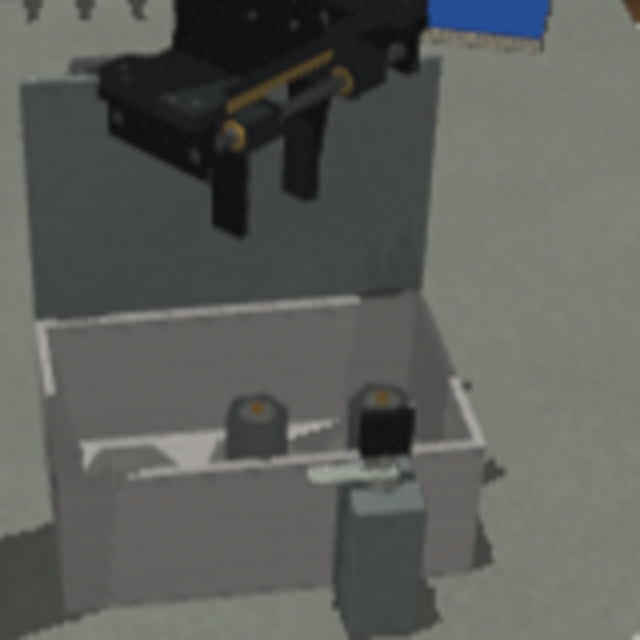

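>>> {"api": "jog_arm", "payload": {
  "steps": [
    {"gripper":55,"xyz":[15,0,-30],"spin":0.04},
    {"gripper":55,"xyz":[30,2,-60],"spin":0.08},
    {"gripper":55,"xyz":[45,4,-90],"spin":0.12},
    {"gripper":55,"xyz":[61,6,-121],"spin":0.17},
    {"gripper":55,"xyz":[76,8,-151],"spin":0.21},
    {"gripper":55,"xyz":[91,10,-181],"spin":0.25},
    {"gripper":55,"xyz":[106,10,-211],"spin":0.29},
    {"gripper":55,"xyz":[121,10,-241],"spin":0.33},
    {"gripper":55,"xyz":[134,10,-267],"spin":0.37},
    {"gripper":55,"xyz":[145,10,-290],"spin":0.41}
  ]
}}

```text
time: 25.73
position: [0.4454, -0.1967, 0.2467]
eef_rot: [0.571, -0.419, 0.417, -0.57]
wrist_force: [1.1, -0.4, -0.3]
width: 0.632
```

>>> {"api": "jog_arm", "payload": {
  "steps": [
    {"gripper":58,"xyz":[0,30,0],"spin":0},
    {"gripper":58,"xyz":[0,60,0],"spin":0},
    {"gripper":58,"xyz":[0,90,0],"spin":0},
    {"gripper":58,"xyz":[0,95,0],"spin":0},
    {"gripper":58,"xyz":[0,95,0],"spin":0}
  ]
}}

```text
time: 26.15
position: [0.4454, -0.1939, 0.1509]
eef_rot: [0.572, -0.419, 0.414, -0.571]
wrist_force: [0.2, -0.8, 0.6]
width: 0.667
```

```bash
python3 - <<'E'
from hx import *
to((.4487,-.1942,.0555),18)
s=optics.camera("side");save(s,"s18.png",(190,200,350,360),4)
E
```

```text
pos [ 0.4454 -0.1939  0.1509] jaw yaw 17.8 shift [ 1.8 95.4  3.5] j7 0.58 t 26.1
spin -0.003 (yaw ccw +0.2 deg)
```

View pics/s18.png

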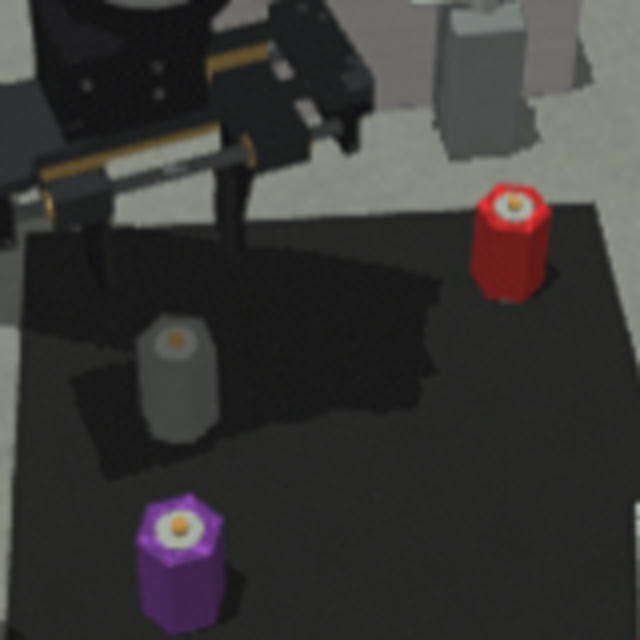

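>>> {"api": "jog_arm", "payload": {
  "steps": [
    {"gripper":58,"xyz":[2,20,3],"spin":0},
    {"gripper":58,"xyz":[2,50,3],"spin":0},
    {"gripper":58,"xyz":[2,80,3],"spin":0},
    {"gripper":58,"xyz":[2,95,3],"spin":0},
    {"gripper":30,"xyz":[2,95,3],"spin":0},
    {"gripper":30,"xyz":[2,95,3],"spin":0},
    {"gripper":30,"xyz":[2,95,3],"spin":0},
    {"gripper":30,"xyz":[2,95,3],"spin":0},
    {"gripper":30,"xyz":[2,95,3],"spin":0},
    {"gripper":30,"xyz":[2,95,3],"spin":0}
  ],
  "grip_force": 25
}}

```text
time: 27.03
position: [0.4517, -0.1963, 0.0604]
eef_rot: [0.571, -0.416, 0.418, -0.571]
wrist_force: [-3.4, -0.8, 8.4]
width: 0.411
```

```bash
python3 - <<'E'
from hx import *
s=arm.read_state();print(s["wrist_force"],s["width"]*87)
to((.4485,-.1942,.26),18)
E
```

```text
[-3.40926292 -0.78408735  8.4089982 ] 35.751555296337386
pos [ 0.4517 -0.1963  0.0604] jaw yaw 17.8 shift [  -2.6 -199.6   -2.2] j7 0.51 t 27.0
spin -0.003 (yaw ccw +0.2 deg)
```

>>> {"api": "jog_arm", "payload": {
  "steps": [
    {"gripper":30,"xyz":[0,-15,0],"spin":0},
    {"gripper":30,"xyz":[0,-45,0],"spin":0},
    {"gripper":30,"xyz":[0,-80,0],"spin":0},
    {"gripper":30,"xyz":[0,-115,0],"spin":0},
    {"gripper":30,"xyz":[0,-150,0],"spin":0},
    {"gripper":30,"xyz":[0,-185,0],"spin":0},
    {"gripper":30,"xyz":[0,-195,0],"spin":0}
  ],
  "grip_force": 40
}}

```text
time: 27.62
position: [0.4528, -0.1959, 0.2598]
eef_rot: [-0.571, 0.414, -0.419, 0.572]
wrist_force: [0.9, -0.8, -1.9]
width: 0.413
```

```bash
python3 - <<'E'
from hx import *
s=arm.read_state();print(s["wrist_force"],s["width"]*87)
to((.4905,.1000,.25),93.5)
E
```

```text
[ 0.8675252  -0.79843809 -1.86515123] 35.92282777012303
pos [ 0.4528 -0.1959  0.2598] jaw yaw 17.8 shift [-270.2    9.   126.5] j7 0.62 t 27.6
spin -1.321 (yaw ccw +75.7 deg)
```

>>> {"api": "jog_arm", "payload": {
  "steps": [
    {"gripper":30,"xyz":[-27,0,13],"spin":-0.1},
    {"gripper":30,"xyz":[-54,0,25],"spin":-0.2},
    {"gripper":30,"xyz":[-81,0,38],"spin":-0.3},
    {"gripper":30,"xyz":[-108,0,51],"spin":-0.4},
    {"gripper":30,"xyz":[-135,0,63],"spin":-0.5},
    {"gripper":30,"xyz":[-162,0,76],"spin":-0.6},
    {"gripper":30,"xyz":[-189,0,88],"spin":-0.7},
    {"gripper":30,"xyz":[-216,0,101],"spin":-0.8},
    {"gripper":30,"xyz":[-243,0,114],"spin":-0.9},
    {"gripper":30,"xyz":[-270,0,126],"spin":-1.0}
  ]
}}

```text
time: 28.45
position: [0.488, 0.1015, 0.2537]
eef_rot: [0.701, -0.09, 0.09, -0.701]
wrist_force: [1.5, 0.3, -2.2]
width: 0.409
```

>>> {"api": "jog_arm", "payload": {
  "steps": [
    {"gripper":30,"xyz":[0,0,0],"spin":-0.1},
    {"gripper":30,"xyz":[0,0,0],"spin":-0.2},
    {"gripper":30,"xyz":[0,0,0],"spin":-0.32},
    {"gripper":30,"xyz":[0,0,0],"spin":-0.32},
    {"gripper":30,"xyz":[0,0,0],"spin":-0.32}
  ]
}}

```text
time: 28.87
position: [0.488, 0.0999, 0.2535]
eef_rot: [0.707, 0.02, -0.02, -0.707]
wrist_force: [-0.8, 0.0, -1.7]
width: 0.405
```

```bash
python3 - <<'E'
from stud import *
s=arm.read_state();print(s["wrist_force"],s["width"]*87)
to((.4905,.1000,.125),93.5)
c=stud(.0604);save(c,"s19.png",(205,80,365,240),4)
E
```

```text
[-0.75681225  0.01230599 -1.72268678] 35.24145469899122
pos [0.488  0.0999 0.2535] jaw yaw 93.2 shift [ 2.600e+00  1.285e+02 -1.000e-01] j7 1.29 t 28.9
spin -0.005 (yaw ccw +0.3 deg)
expect [244.58316928 128.06971605]
```

View pics/s19.png

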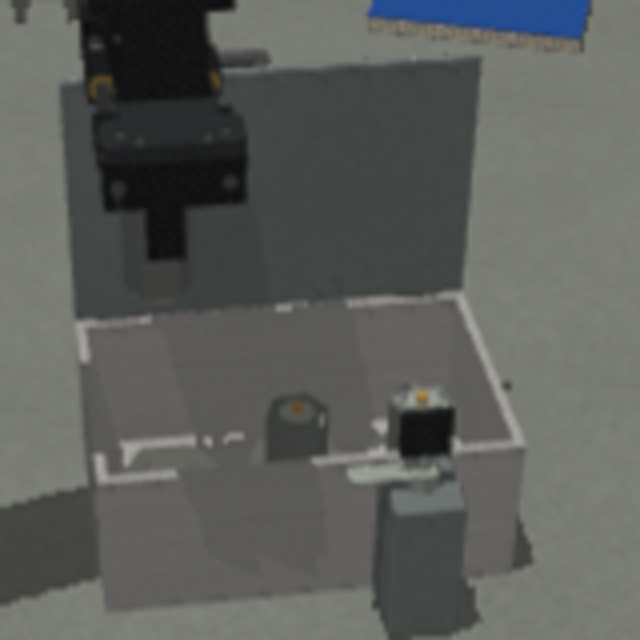

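```bash
python3 - <<'E'
from stud import *
c=optics.camera("side");P=cloud(c)
for r in (148,150,152): print(r,[(u,*np.round(P[r,u],3)) for u in range(232,257,1) ][::2])
save(c,"s20.png",(225,120,265,160),15)
E
```

```text
148 [(232, np.float64(0.457), np.float64(0.201), np.float64(0.139)), (234, np.float64(0.462), np.float64(0.202), np.float64(0.138)), (236, np.float64(0.467), np.float64(0.1), np.float64(0.204)), (238, np.float64(0.471), np.float64(0.088), np.float64(0.211)), (240, np.float64(0.476), np.float64(0.085), np.float64(0.213)), (242, np.float64(0.48), np.float64(0.082), np.float64(0.215)), (244, np.float64(0.485), np.float64(0.082), np.float64(0.214)), (246, np.float64(0.489), np.float64(0.081), np.float64(0.215)), (248, np.float64(0.494), np.float64(0.081), np.float64(0.215)), (250, np.float64(0.499), np.float64(0.084), np.float64(0.212)), (252, np.float64(0.504), np.float64(0.095), np.float64(0.206)), (254, np.float64(0.513), np.float64(0.203), np.float64(0.135)), (256, np.float64(0.519), np.float64(0.209), np.float64(0.131))]
150 [(232, np.float64(0.456), np.float64(0.205), np.float64(0.131)), (234, np.float64(0.462), np.float64(0.204), np.float64(0.131)), (236, np.float64(0.466), np.float64(0.101), np.float64(0.198)), (238, np.float64(0.471), np.float64(0.086), np.float64(0.207)), (240,
[... 700 characters left out ...]
 (236, np.float64(0.466), np.float64(0.204), np.float64(0.124)), (238, np.float64(0.471), np.float64(0.089), np.float64(0.2)), (240, np.float64(0.475), np.float64(0.081), np.float64(0.205)), (242, np.float64(0.48), np.float64(0.079), np.float64(0.206)), (244, np.float64(0.484), np.float64(0.082), np.float64(0.204)), (246, np.float64(0.489), np.float64(0.078), np.float64(0.206)), (248, np.float64(0.494), np.float64(0.086), np.float64(0.201)), (250, np.float64(0.499), np.float64(0.087), np.float64(0.199)), (252, np.float64(0.508), np.float64(0.208), np.float64(0.12)), (254, np.float64(0.513), np.float64(0.203), np.float64(0.123)), (256, np.float64(0.518), np.float64(0.202), np.float64(0.123))]
```

View pics/s20.png

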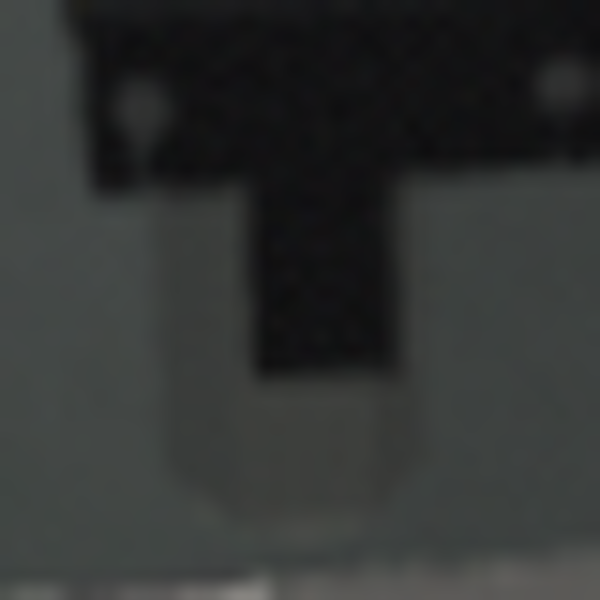

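>>> {"api": "jog_arm", "payload": {
  "steps": [
    {"gripper":30,"xyz":[4,10,0],"spin":0},
    {"gripper":30,"xyz":[4,40,0],"spin":0},
    {"gripper":30,"xyz":[4,70,0],"spin":0},
    {"gripper":30,"xyz":[4,100,0],"spin":0},
    {"gripper":30,"xyz":[4,120,0],"spin":0},
    {"gripper":30,"xyz":[4,128,0],"spin":0},
    {"gripper":30,"xyz":[4,128,0],"spin":0},
    {"gripper":30,"xyz":[4,128,0],"spin":0}
  ]
}}

```text
time: 29.63
position: [0.4925, 0.1005, 0.126]
eef_rot: [-0.707, -0.021, 0.021, 0.707]
wrist_force: [0.1, -0.3, -1.3]
width: 0.41
```

```bash
python3 - <<'E'
from stud import *
s=arm.read_state();print(s["wrist_force"],s["width"]*87)
to((.492,.1000,.094),93.5)
E
```

```text
[ 0.08896776 -0.32646225 -1.28839554] 35.705597785387475
pos [0.4925 0.1005 0.126 ] jaw yaw 93.4 shift [-0.5 32.  -0.5] j7 1.19 t 29.6
spin -0.001 (yaw ccw +0.1 deg)
```

>>> {"api": "jog_arm", "payload": {
  "steps": [
    {"gripper":30,"xyz":[-0.5,5,-0.5],"spin":0},
    {"gripper":30,"xyz":[-0.5,9,-0.5],"spin":0},
    {"gripper":30,"xyz":[-0.5,13,-0.5],"spin":0},
    {"gripper":30,"xyz":[-0.5,17,-0.5],"spin":0},
    {"gripper":30,"xyz":[-0.5,19,-0.5],"spin":0},
    {"gripper":30,"xyz":[-0.5,19,-0.5],"spin":0}
  ]
}}

```text
time: 30.13
position: [0.4914, 0.0996, 0.1062]
eef_rot: [0.707, 0.021, -0.021, -0.707]
wrist_force: [-0.7, -0.7, -1.4]
width: 0.415
```

>>> {"api": "jog_arm", "payload": {
  "steps": [
    {"gripper":30,"xyz":[0,4,0],"spin":0},
    {"gripper":30,"xyz":[0,8,0],"spin":0},
    {"gripper":30,"xyz":[0,12,0],"spin":0},
    {"gripper":30,"xyz":[0,13,0],"spin":0},
    {"gripper":30,"xyz":[0,13,0],"spin":0}
  ]
}}

```text
time: 30.55
position: [0.4919, 0.0996, 0.0942]
eef_rot: [0.707, 0.021, -0.021, -0.707]
wrist_force: [-4.0, -1.3, 10.5]
width: 0.408
```

```bash
python3 - <<'E'
from stud import *
s=arm.read_state();print(s["wrist_force"],s["width"]*87)
to((.492,.1000,.094),93.5)
E
```

```text
[-3.96523112 -1.26009405 10.50255552] 35.47669184754324
pos [0.4919 0.0996 0.0942] jaw yaw 93.4 shift [0.1 0.2 0.4] j7 1.15 t 30.6
spin -0.001 (yaw ccw +0.1 deg)
```

>>> {"api": "jog_arm", "payload": {
  "steps": [
    {"gripper":44,"xyz":[0,0,0],"spin":0},
    {"gripper":44,"xyz":[0,0,0],"spin":0},
    {"gripper":44,"xyz":[0,0,0],"spin":0},
    {"gripper":44,"xyz":[0,-15,0],"spin":0},
    {"gripper":44,"xyz":[0,-50,0],"spin":0},
    {"gripper":44,"xyz":[0,-90,0],"spin":0},
    {"gripper":44,"xyz":[0,-130,0],"spin":0},
    {"gripper":44,"xyz":[0,-170,0],"spin":0},
    {"gripper":44,"xyz":[0,-210,0],"spin":0},
    {"gripper":44,"xyz":[0,-250,0],"spin":0}
  ]
}}

```text
time: 31.38
position: [0.4913, 0.0998, 0.3457]
eef_rot: [0.707, 0.022, -0.021, -0.707]
wrist_force: [1.4, -0.8, -0.3]
width: 0.508
```

>>> {"api": "jog_arm", "payload": {
  "steps": [
    {"gripper":35,"xyz":[0,-20,-20],"spin":0},
    {"gripper":35,"xyz":[0,-20,-60],"spin":0},
    {"gripper":35,"xyz":[0,-20,-100],"spin":0},
    {"gripper":35,"xyz":[0,-20,-140],"spin":0},
    {"gripper":35,"xyz":[0,-20,-180],"spin":0},
    {"gripper":35,"xyz":[0,-20,-200],"spin":0}
  ]
}}

```text
time: 31.88
position: [0.5032, -0.1057, 0.3631]
eef_rot: [0.707, 0.019, -0.02, -0.706]
wrist_force: [0.6, -1.5, -0.9]
width: 0.405
```

```bash
python3 - <<'E'
from stud import *
to((.5131,.264,.36),94.6)
c=optics.camera("side");save(c,"s21.png",(205,80,365,240),4)
c=optics.camera("top");save(c,"t21.png",(130,130,290,280),4)
P=cloud(c)
hexes(c,.085,.103,.094,36,(.44,.69,.06,.16),P)
E
```

```text
pos [ 0.5032 -0.1057  0.3631] jaw yaw 93.1 shift [ 30.1   2.6 368.6] j7 1.72 t 31.9
spin -0.026 (yaw ccw +1.5 deg)
ctr [0.4892 0.0998] flat 33.5 W 37.4..41.2 col [144. 145. 139.] n 171
ctr [0.5696 0.106 ] flat 40.0 W 38.6..41.6 col [148. 147. 141.] n 168
ctr [0.6486 0.1121] flat 16.5 W 39.0..42.3 col [142. 143. 139.] n 165
```

View pics/s21.png

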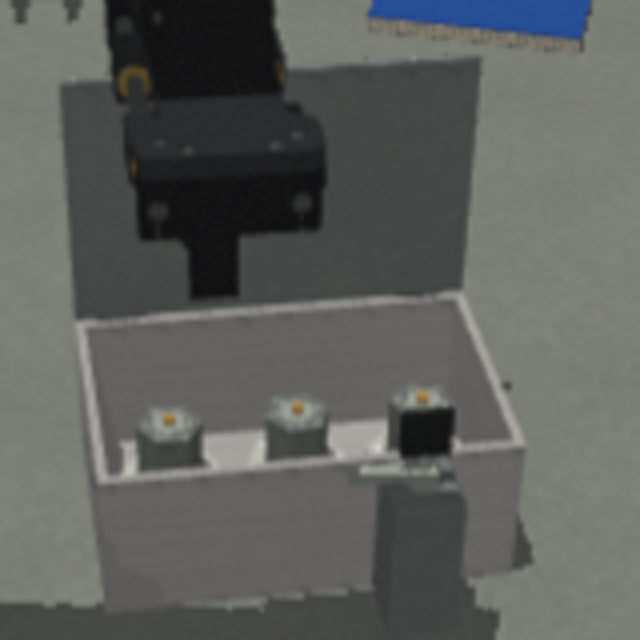

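View pics/t21.png

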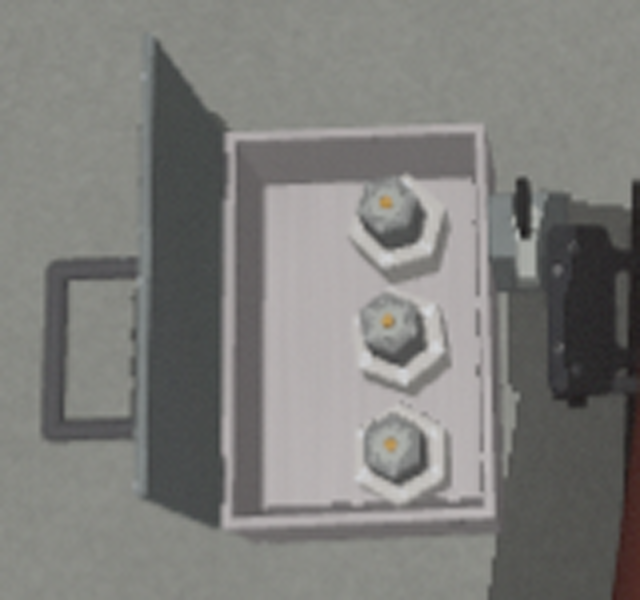

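All three holders stand equal-height in their pockets, turned to match. Now close the cover.

>>> {"api": "jog_arm", "payload": {
  "steps": [
    {"gripper":30,"xyz":[3,0,37],"spin":0},
    {"gripper":30,"xyz":[6,-5,74],"spin":0},
    {"gripper":30,"xyz":[9,-5,111],"spin":0},
    {"gripper":30,"xyz":[12,-5,147],"spin":0},
    {"gripper":30,"xyz":[15,-5,184],"spin":-0.01},
    {"gripper":30,"xyz":[18,-5,221],"spin":-0.02},
    {"gripper":30,"xyz":[21,-5,258],"spin":-0.02},
    {"gripper":30,"xyz":[24,-5,295],"spin":-0.02},
    {"gripper":30,"xyz":[27,-5,332],"spin":-0.02},
    {"gripper":30,"xyz":[30,-5,368],"spin":-0.02}
  ]
}}

```text
time: 32.82
position: [0.5106, 0.2721, 0.3689]
eef_rot: [-0.706, -0.029, 0.029, 0.707]
wrist_force: [0.8, -0.1, 0.6]
width: 0.345
```

>>> {"api": "jog_arm", "payload": {
  "steps": [
    {"gripper":30,"xyz":[0,0,0],"spin":0},
    {"gripper":30,"xyz":[0,0,0],"spin":0},
    {"gripper":30,"xyz":[0,0,0],"spin":0}
  ]
}}

```text
time: 33.07
position: [0.5111, 0.2699, 0.3685]
eef_rot: [-0.706, -0.029, 0.029, 0.707]
wrist_force: [-0.5, -0.5, 0.3]
width: 0.346
```

```bash
python3 - <<'E'
from stud import *
to((.5131,.264,.2583),94.3)
E
```

```text
pos [0.5111 0.2699 0.3685] jaw yaw 94.7 shift [  1.6 110.2  -6. ] j7 0.93 t 33.1
spin 0.007 (yaw ccw +-0.4 deg)
```

>>> {"api": "jog_arm", "payload": {
  "steps": [
    {"gripper":32,"xyz":[1,0,-6],"spin":0},
    {"gripper":32,"xyz":[1,30,-6],"spin":0},
    {"gripper":32,"xyz":[1,60,-6],"spin":0},
    {"gripper":32,"xyz":[1,90,-6],"spin":0},
    {"gripper":32,"xyz":[1,110,-6],"spin":0},
    {"gripper":8,"xyz":[1,110,-6],"spin":0},
    {"gripper":8,"xyz":[1,110,-6],"spin":0},
    {"gripper":8,"xyz":[1,110,-6],"spin":0},
    {"gripper":8,"xyz":[1,110,-6],"spin":0},
    {"gripper":8,"xyz":[1,110,-6],"spin":0}
  ],
  "grip_force": 15
}}

```text
time: 33.9
position: [0.5138, 0.2638, 0.2606]
eef_rot: [-0.706, -0.029, 0.027, 0.707]
wrist_force: [-0.0, 1.0, 5.0]
width: 0.129
```

>>> {"api": "jog_arm", "payload": {
  "steps": [
    {"gripper":8,"xyz":[0,0,0],"spin":0},
    {"gripper":8,"xyz":[0,0,0],"spin":0}
  ]
}}

```text
time: 34.07
position: [0.5138, 0.2639, 0.2605]
eef_rot: [-0.706, -0.029, 0.027, 0.707]
wrist_force: [-0.2, 0.3, 6.1]
width: 0.135
```

```bash
python3 - <<'E'
from stud import *
s=arm.read_state();print(s["wrist_force"],s["width"]*87)
to((.5131,.264,.2583),94.3)
c=optics.camera("side");save(c,"s22.png",(205,60,365,220),4)
E
```

```text
[-0.17712989  0.25621305  6.13131653] 11.712401169621172
pos [0.5138 0.2639 0.2605] jaw yaw 94.6 shift [-0.7  2.2  0.2] j7 0.91 t 34.1
spin 0.005 (yaw ccw +-0.3 deg)
```

View pics/s22.png

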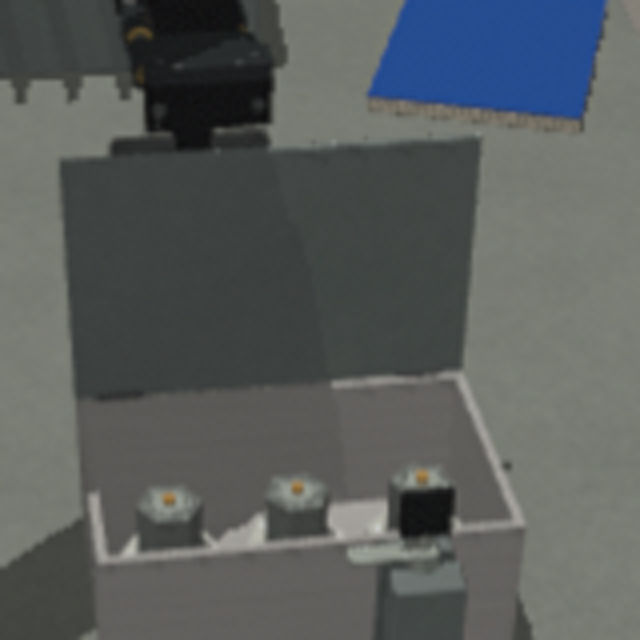

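>>> {"api": "jog_arm", "payload": {
  "steps": [
    {"gripper":8,"xyz":[0,-4.4,-13],"spin":0},
    {"gripper":8,"xyz":[0,-8.1,-28.5],"spin":0},
    {"gripper":8,"xyz":[0,-10.3,-44.4],"spin":0},
    {"gripper":8,"xyz":[0,-10.9,-60.4],"spin":0},
    {"gripper":8,"xyz":[0,-9.9,-76.3],"spin":0},
    {"gripper":8,"xyz":[0,-7.3,-92.1],"spin":0},
    {"gripper":8,"xyz":[0,-3.1,-107.6],"spin":0},
    {"gripper":8,"xyz":[0,2.6,-122.5],"spin":0},
    {"gripper":8,"xyz":[0,9.7,-136.8],"spin":0},
    {"gripper":8,"xyz":[0,18.3,-150.4],"spin":0}
  ]
}}

```text
time: 34.95
position: [0.5248, 0.1133, 0.2408]
eef_rot: [-0.706, -0.029, 0.029, 0.707]
wrist_force: [-3.2, 2.3, 2.1]
width: 0.127
```

>>> {"api": "jog_arm", "payload": {
  "steps": [
    {"gripper":8,"xyz":[0,9.8,-12.6],"spin":0},
    {"gripper":8,"xyz":[0,20.9,-24.2],"spin":0},
    {"gripper":8,"xyz":[0,33.1,-34.6],"spin":0},
    {"gripper":8,"xyz":[0,46.2,-43.7],"spin":0},
    {"gripper":8,"xyz":[0,60.2,-51.5],"spin":0},
    {"gripper":8,"xyz":[0,70.4,-56.1],"spin":0},
    {"gripper":8,"xyz":[0,70.4,-56.1],"spin":0}
  ]
}}

```text
time: 35.53
position: [0.5292, 0.0567, 0.1677]
eef_rot: [-0.706, -0.028, 0.029, 0.707]
wrist_force: [0.4, 3.4, -5.7]
width: 0.131
```

```bash
python3 - <<'E'
from stud import *
s=arm.read_state();print(s["wrist_force"],s["width"]*87)
to((.5291,.0565,.168),94.3)
c=optics.camera("side");save(c,"s23.png",(205,80,365,240),4)
E
```

```text
[ 0.41870618  3.44622292 -5.68175245] 11.430133265545726
pos [0.5292 0.0567 0.1677] jaw yaw 94.6 shift [-0.1 -0.3 -0.2] j7 1.30 t 35.5
spin 0.005 (yaw ccw +-0.3 deg)
```

View pics/s23.png

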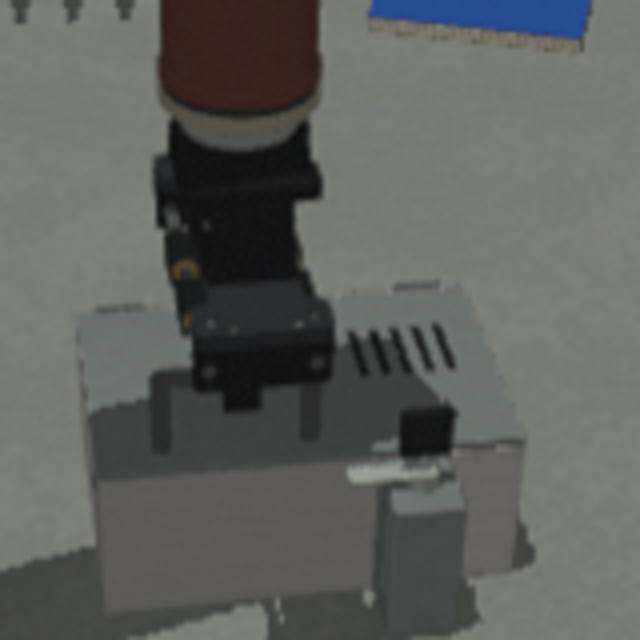

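>>> {"api": "jog_arm", "payload": {
  "steps": [
    {"gripper":8,"xyz":[0,2,-0.5],"spin":0},
    {"gripper":8,"xyz":[0,3,-0.5],"spin":0},
    {"gripper":8,"xyz":[0,4,-0.5],"spin":0},
    {"gripper":8,"xyz":[0,4,-0.5],"spin":0},
    {"gripper":8,"xyz":[0,4,-0.5],"spin":0}
  ]
}}

```text
time: 36.0
position: [0.5293, 0.0566, 0.1668]
eef_rot: [0.707, 0.028, -0.028, -0.706]
wrist_force: [-8.0, -2.0, 8.7]
width: 0.13
```

>>> {"api": "jog_arm", "payload": {
  "steps": [
    {"gripper":8,"xyz":[0,2,0],"spin":0},
    {"gripper":8,"xyz":[0,4,0],"spin":0},
    {"gripper":8,"xyz":[0,4,0],"spin":0}
  ]
}}

```text
time: 36.25
position: [0.531, 0.0567, 0.1642]
eef_rot: [0.707, 0.029, -0.027, -0.706]
wrist_force: [-5.3, -2.8, 15.5]
width: 0.126
```

>>> {"api": "jog_arm", "payload": {
  "steps": [
    {"gripper":35,"xyz":[0,-4,0],"spin":0},
    {"gripper":40,"xyz":[0,-4,0],"spin":0},
    {"gripper":40,"xyz":[0,-4,0],"spin":0},
    {"gripper":40,"xyz":[0,-30,0],"spin":0},
    {"gripper":40,"xyz":[0,-65,0],"spin":0},
    {"gripper":40,"xyz":[0,-90,0],"spin":0},
    {"gripper":40,"xyz":[34,-90,-14],"spin":0},
    {"gripper":40,"xyz":[70,-90,-30],"spin":0},
    {"gripper":40,"xyz":[103,-90,-47],"spin":0},
    {"gripper":40,"xyz":[103,-90,-47],"spin":0}
  ]
}}

```text
time: 37.08
position: [0.6406, 0.0131, 0.2492]
eef_rot: [-0.707, -0.026, 0.026, 0.707]
wrist_force: [-1.6, -1.1, -1.9]
width: 0.46
```

```bash
python3 - <<'E'
from stud import *
to((.6355,.0177,.149),94.3)
c=optics.camera("side");save(c,"s24.png",(205,80,365,240),4)
P=cloud(c)
for w in ((.46,.045,.11),(.56,.04,.11),(.60,.2,.11)):
    q=proj(c,[w])[0].astype(int);print(w,P[q[1]-1:q[1]+2,q[0]-1:q[0]+2].mean((0,1)))
E
```

```text
pos [0.6406 0.0131 0.2492] jaw yaw 94.2 shift [ -4.6 100.2   4.9] j7 1.34 t 37.1
spin -0.001 (yaw ccw +0.1 deg)
(0.46, 0.045, 0.11) [0.45912893 0.04690845 0.10928826]
(0.56, 0.04, 0.11) [0.55927145 0.04525305 0.10808746]
(0.6, 0.2, 0.11) [0.6005092  0.20467334 0.10865608]
```

View pics/s24.png

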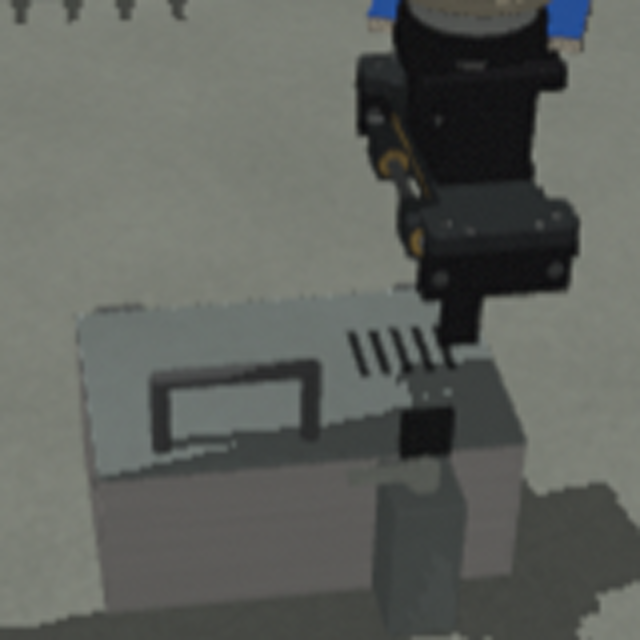

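The cover is flat on the rim (heights 0.108–0.109 m). Next I grip the key.

>>> {"api": "jog_arm", "payload": {
  "steps": [
    {"gripper":40,"xyz":[-4.5,15,5],"spin":0},
    {"gripper":40,"xyz":[-4.5,45,5],"spin":0},
    {"gripper":40,"xyz":[-4.5,75,5],"spin":0},
    {"gripper":40,"xyz":[-4.5,100,5],"spin":0},
    {"gripper":40,"xyz":[-4.5,100,5],"spin":0}
  ]
}}

```text
time: 37.55
position: [0.6279, 0.0227, 0.1468]
eef_rot: [-0.707, -0.026, 0.031, 0.707]
wrist_force: [-1.5, -0.8, -0.4]
width: 0.459
```

```bash
python3 - <<'E'
from stud import *
to((.6357,.0178,.149),94.3)
E
```

```text
pos [0.6279 0.0227 0.1468] jaw yaw 94.6 shift [ 7.3 -2.2 -5.5] j7 1.29 t 37.5
spin 0.006 (yaw ccw +-0.3 deg)
```

>>> {"api": "jog_arm", "payload": {
  "steps": [
    {"gripper":40,"xyz":[0,0,0],"spin":0},
    {"gripper":40,"xyz":[0,0,0],"spin":0},
    {"gripper":40,"xyz":[0,0,0],"spin":0}
  ]
}}

```text
time: 37.8
position: [0.6322, 0.0234, 0.1542]
eef_rot: [0.707, 0.029, -0.027, -0.707]
wrist_force: [0.8, 0.0, 0.2]
width: 0.458
```

```bash
python3 - <<'E'
from stud import *
to((.6357,.0178,.149),94.3)
E
```

```text
pos [0.6322 0.0234 0.1542] jaw yaw 94.6 shift [ 3.1  5.3 -5.9] j7 1.30 t 37.8
spin 0.005 (yaw ccw +-0.3 deg)
```

>>> {"api": "jog_arm", "payload": {
  "steps": [
    {"gripper":40,"xyz":[3,5,-6],"spin":0},
    {"gripper":40,"xyz":[3,5,-6],"spin":0},
    {"gripper":40,"xyz":[3,5,-6],"spin":0},
    {"gripper":40,"xyz":[3,5,-6],"spin":0}
  ]
}}

```text
time: 38.13
position: [0.6348, 0.0171, 0.1472]
eef_rot: [-0.707, -0.028, 0.028, 0.707]
wrist_force: [-0.8, 0.6, 0.5]
width: 0.461
```

```bash
python3 - <<'E'
from stud import *
to((.6357,.0178,.149),94.3)
E
```

```text
pos [0.6348 0.0171 0.1472] jaw yaw 94.6 shift [ 1.  -1.8  0.7] j7 1.30 t 38.1
spin 0.005 (yaw ccw +-0.3 deg)
```

>>> {"api": "jog_arm", "payload": {
  "steps": [
    {"gripper":5,"xyz":[1,-1.5,0.5],"spin":0},
    {"gripper":5,"xyz":[1,-1.5,0.5],"spin":0},
    {"gripper":5,"xyz":[1,-1.5,0.5],"spin":0},
    {"gripper":5,"xyz":[1,-1.5,0.5],"spin":0},
    {"gripper":5,"xyz":[1,-1.5,0.5],"spin":0},
    {"gripper":5,"xyz":[1,-1.5,0.5],"spin":0},
    {"gripper":5,"xyz":[1,-1.5,0.5],"spin":0},
    {"gripper":5,"xyz":[1,-1.5,0.5],"spin":0},
    {"gripper":5,"xyz":[1,-1.5,0.5],"spin":0}
  ],
  "grip_force": 25
}}

```text
time: 38.88
position: [0.6355, 0.018, 0.1484]
eef_rot: [-0.706, -0.028, 0.028, 0.707]
wrist_force: [-0.3, 1.5, -0.3]
width: 0.089
```

```bash
python3 - <<'E'
from stud import *
s=arm.read_state();print(s["wrist_force"],s["wrist_torque"],s["width"]*87)
to((.6357,.0178,.149),4.1)
E
```

```text
[-0.30291265  1.54397367 -0.29309435] [ 0.33927365 -0.03830574 -0.21793049] 7.751905131206215
pos [0.6355 0.018  0.1484] jaw yaw 94.6 shift [ 0.2 -0.6 -0.2] j7 1.30 t 38.9
spin -1.562 (yaw ccw +89.5 deg)
```

>>> {"api": "jog_arm", "payload": {
  "steps": [
    {"gripper":5,"xyz":[0,0,0],"spin":0.1},
    {"gripper":5,"xyz":[0,0,0],"spin":0.2},
    {"gripper":5,"xyz":[0,0,0],"spin":0.3},
    {"gripper":5,"xyz":[0,0,0],"spin":0.4},
    {"gripper":5,"xyz":[0,0,0],"spin":0.5},
    {"gripper":5,"xyz":[0,0,0],"spin":0.6},
    {"gripper":5,"xyz":[0,0,0],"spin":0.7},
    {"gripper":5,"xyz":[0,0,0],"spin":0.8}
  ]
}}

```text
time: 39.55
position: [0.6355, 0.018, 0.1484]
eef_rot: [-0.661, 0.251, -0.25, 0.661]
wrist_force: [-0.3, 1.2, -0.6]
width: 0.09
```

```bash
python3 - <<'E'
from stud import *
s=arm.read_state();print(s["wrist_force"],s["wrist_torque"],s["width"]*87)
to((.6357,.0178,.149),4.1)
E
```

```text
[-0.31266004  1.23086767 -0.61946082] [ 0.21714499 -0.11989624  0.06966752] 7.796394187508186
pos [0.6355 0.018  0.1484] jaw yaw 48.5 shift [ 0.2 -0.6 -0. ] j7 0.55 t 39.5
spin 0.775 (yaw ccw +-44.4 deg)
```

>>> {"api": "jog_arm", "payload": {
  "steps": [
    {"gripper":5,"xyz":[0,0,0],"spin":0.1},
    {"gripper":5,"xyz":[0,0,0],"spin":0.2},
    {"gripper":5,"xyz":[0,0,0],"spin":0.3},
    {"gripper":5,"xyz":[0,0,0],"spin":0.4},
    {"gripper":5,"xyz":[0,0,0],"spin":0.5},
    {"gripper":5,"xyz":[0,0,0],"spin":0.6},
    {"gripper":5,"xyz":[0,0,0],"spin":0.68},
    {"gripper":5,"xyz":[0,0,0],"spin":0.75},
    {"gripper":5,"xyz":[0,0,0],"spin":0.79},
    {"gripper":5,"xyz":[0,0,0],"spin":0.79}
  ]
}}

```text
time: 40.38
position: [0.6355, 0.018, 0.1484]
eef_rot: [0.515, -0.485, 0.485, -0.515]
wrist_force: [-0.2, 0.8, 1.1]
width: 0.088
```

```bash
python3 - <<'E'
from stud import *
s=arm.read_state();print(s["wrist_force"],s["wrist_torque"],s["width"]*87)
to((.6357,.0178,.149),4.1)
E
```

```text
[-0.24634721  0.82504079  1.07044556] [ 0.12538619 -0.09364343  0.26584716] 7.634583968635479
pos [0.6355 0.018  0.1484] jaw yaw 3.4 shift [ 0.2 -0.6  0.2] j7 -0.19 t 40.4
spin -0.012 (yaw ccw +0.7 deg)
```

>>> {"api": "jog_arm", "payload": {
  "steps": [
    {"gripper":40,"xyz":[0,0,0],"spin":0},
    {"gripper":40,"xyz":[0,0,0],"spin":0},
    {"gripper":40,"xyz":[0,0,0],"spin":0},
    {"gripper":40,"xyz":[0,-30,0],"spin":0},
    {"gripper":40,"xyz":[0,-65,0],"spin":0},
    {"gripper":40,"xyz":[0,-100,0],"spin":0},
    {"gripper":40,"xyz":[30,-140,0],"spin":0},
    {"gripper":40,"xyz":[70,-170,0],"spin":0},
    {"gripper":40,"xyz":[110,-180,0],"spin":0},
    {"gripper":40,"xyz":[150,-180,0],"spin":0}
  ]
}}

```text
time: 41.22
position: [0.645, -0.1198, 0.3316]
eef_rot: [-0.515, 0.482, -0.485, 0.517]
wrist_force: [1.3, -0.5, -0.7]
width: 0.459
```

>>> {"api": "jog_arm", "payload": {
  "steps": [
    {"gripper":40,"xyz":[40,0,0],"spin":0},
    {"gripper":40,"xyz":[80,0,0],"spin":0},
    {"gripper":40,"xyz":[120,0,0],"spin":0},
    {"gripper":40,"xyz":[120,0,0],"spin":0},
    {"gripper":40,"xyz":[120,0,0],"spin":0}
  ]
}}

```text
time: 41.63
position: [0.6505, -0.243, 0.3263]
eef_rot: [0.514, -0.486, 0.486, -0.513]
wrist_force: [0.1, 1.3, 0.2]
width: 0.461
```

```bash
python3 - <<'E'
from stud import *
to((.6357,.0178,.149),4.1)
c=optics.camera("top");save(c,"t25.png",(150,130,310,280),4)
P=cloud(c).reshape(-1,3)
m=(P[:,2]>.125)&(P[:,2]<.162)&(abs(P[:,0]-.633)<.03)&(abs(P[:,1]-.018)<.035)
print(m.sum(),cv2.minAreaRect((P[m][:,:2]*1000).astype(np.float32)))
c=optics.camera("side");save(c,"s25.png")
E
```

```text
pos [ 0.6505 -0.243   0.3263] jaw yaw 3.2 shift [-2.613e+02  1.772e+02  1.000e-01] j7 0.25 t 41.6
spin -0.015 (yaw ccw +0.9 deg)
80 ((635.8922119140625, 19.10293960571289), (9.124945640563965, 32.002567291259766), 2.7826340198516846)
```

View pics/t25.png

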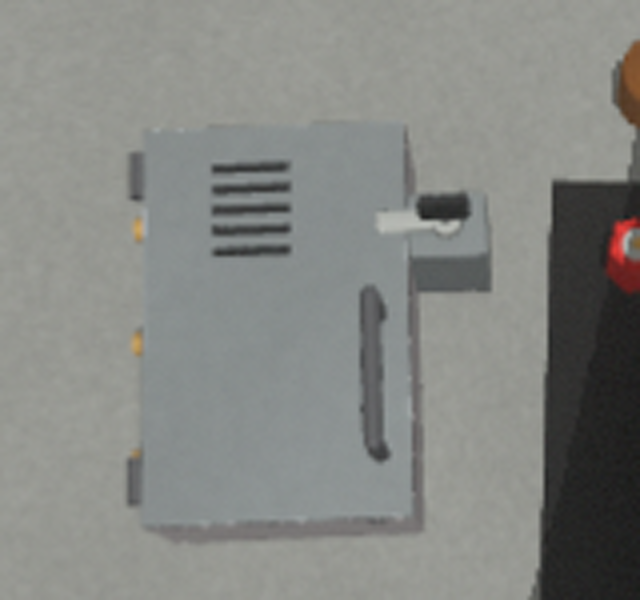

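View pics/s25.png

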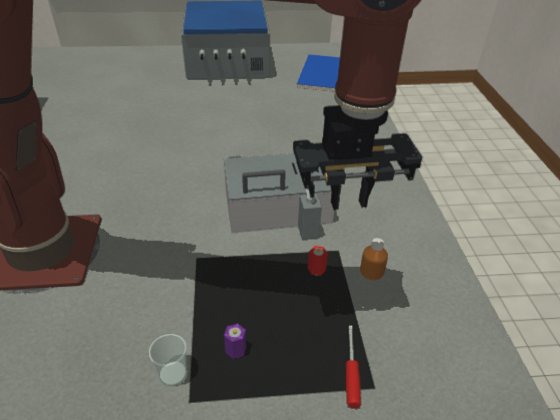

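The top view shows the cover shut and the tongue over its edge (crop (395,222)). The side view shows the bench clear of grey holders, with the bystanders and the red and purple look-alikes where they began.

```bash
python3 -c "
from cell import arm
print(arm.finish_job())"
```

```text
the job is handed in; nothing more can be done
None
```

The job is done and handed in at about 42 s of the 210 s allowed. I unlatched the key and swung the cover upright (about 1.58 rad). All three grey holders then went into pockets of their own, and I shut the cover and turned the key back.

- **Holders:** Each dropped straight to the pocket floor, its underside about 34 mm above the bench, with an upward push on contact. No turning search was needed, because the pocket angles measured from the picture were close enough. After release, a top view showed all three at the same height and turned to match their pockets.
- **Holder knocked aside:** One holder moved about 4 cm while I was approaching it. I backed off, measured it again and gripped it at its new place.
- **Third holder:** It was gripped about 5 mm higher and roughly 2 mm off centre. I corrected for the offset and it seated normally.
- **Cover and latch:** The cover lies flat on the rim (0.108–0.109 m read, against 0.110 m nominal). The tongue lies over its edge, and the key's measured angle fits the latched stop to about 1 degree.
- **Things to leave alone:** The bottle, beaker, screwdriver and the red and purple look-alikes appear in the last picture where they started.

No check failed. The grip did not noticeably slacken at any point. The cameras and the arm disagreed by 1–2 mm at most, which is within the stated calibration.

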